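# Stack the sample cups on the bench carousel

## Task

Turn the carousel by its posts until the large seat stands at the single pointer, and nest all the large cups upright in one stack on that seat; then bring the small seat to the same pointer and nest all the small cups upright in a stack on it. Finally turn the carousel so that the large stack stands at the gate between the two pins, both stacks still standing in their seats. Leave the bottle, the jar and the tip box where they are; the number of cups varies.

Things in the scene. Friction and masses are not known exactly. Their poses are not given: they have to be found in the camera images.
- large_cup1: Large squat open steel cup, 44 mm tall: tapered foot part (49 mm across at the bottom, 57 mm at 22 mm height), then an upright collar 64 mm across outside up to the rim; mouth 60 mm; about 90 g. Nested, the shoulder under the upper cup's collar rests on the lower cup's rim: each cup adds 22 mm (side play 2 mm). Origin: centre of its underside, z up. May be absent (None from the start).
- large_cup2: Large squat open steel cup, 44 mm tall: tapered foot part (49 mm across at the bottom, 57 mm at 22 mm height), then an upright collar 64 mm across outside up to the rim; mouth 60 mm; about 90 g. Nested, the shoulder under the upper cup's collar rests on the lower cup's rim: each cup adds 22 mm (side play 2 mm). Origin: centre of its underside, z up. May be absent (None from the start).
- large_cup3: Large squat open steel cup, 44 mm tall: tapered foot part (49 mm across at the bottom, 57 mm at 22 mm height), then an upright collar 64 mm across outside up to the rim; mouth 60 mm; about 90 g. Nested, the shoulder under the upper cup's collar rests on the lower cup's rim: each cup adds 22 mm (side play 2 mm). Origin: centre of its underside, z up. May be absent (None from the start).
- small_cup1: Small squat open steel cup of the same form, 40 mm tall: foot part 38 mm across at the bottom, 45 mm at 20 mm height, then an upright collar 52 mm across outside up to the rim; mouth 48 mm; about 60 g. Nested, each cup adds 20 mm (side play 2 mm). Origin: centre of its underside, z up. May be absent (None from the start).
- small_cup2: Small squat open steel cup of the same form, 40 mm tall: foot part 38 mm across at the bottom, 45 mm at 20 mm height, then an upright collar 52 mm across outside up to the rim; mouth 48 mm; about 60 g. Nested, each cup adds 20 mm (side play 2 mm). Origin: centre of its underside, z up. May be absent (None from the start).
- small_cup3: Small squat open steel cup of the same form, 40 mm tall: foot part 38 mm across at the bottom, 45 mm at 20 mm height, then an upright collar 52 mm across outside up to the rim; mouth 48 mm; about 60 g. Nested, each cup adds 20 mm (side play 2 mm). Origin: centre of its underside, z up. May be absent (None from the start).
- carousel_base: Fixed round base (236 mm across); origin at its underside on the turning axis, z up. Two tabs stick out past the disc: one, at this body's -x side, has a single black square stud set corner-on (the pointer); the other, 71 degrees anticlockwise from +x seen from above, has two black upright pins side by side (the gate). Both marks: 130 to 170 mm from the axis, up to 30 mm high.
- carousel (a joint): Angle of the free-turning grey disc (250 mm across, 12 mm thick, its top 22 mm above the bench) on its base, rad, growing anticlockwise seen from above; no stop within four turns. 0 when the large seat is at the pointer, pi when the small seat is, -1.9 (or 4.383) when the large seat is at the gate. Light friction (about 0.12 N m) stops it where it is left.
- large_seat (a point): Centre of the large seat on the disc's top, 65 mm from the axis: raised ring 8 mm high, 56 mm inside and 64 mm outside diameter, on a dark round pad of 80 mm. A cup stands inside the ring, on the disc's top (22 mm above the bench).
- small_seat (a point): Centre of the small seat on the disc's top, opposite the large one, 65 mm from the axis: raised ring 8 mm high, 45 mm inside and 53 mm outside diameter, on a dark round pad of 62 mm.
- post1 (a point): Top centre of one of the two upright push posts on the disc, round, 16 mm across, 50 mm tall (top 72 mm above the bench), 108 mm from the axis, a quarter turn from both seats.
- post2 (a point): Top centre of the other push post, opposite the first, of the same size.
- load_mark (a point): Fixed point, 65 mm from the axis in line with the single pointer: where the centre of a seat lies when that seat is at the pointer.
- gate_mark (a point): Fixed point, 65 mm from the axis in line with the middle of the two gate pins: where the centre of a seat lies when that seat is at the gate.
- reagent_bottle: Bystander: clear bottle, 64 mm across, 150 mm tall with a blue cap; origin under its centre. Leave alone.
- sample_jar: Bystander: amber jar, 60 mm across, 70 mm tall; origin under its centre. Leave alone.
- tip_box: Bystander: red box with clear lid, 85 x 125 x 70 mm; origin under its centre. Leave alone.
Not all that is in view belongs to the job. Leave any red look-alike of the large_cup2 alone.

How it is judged:
On the way, in this order (a step that is already met when the one before it is completed fails the run):
1. the large seat stands still at the single pointer (horizontal distance between large_seat and load_mark below 0.01 m and velocity of joint carousel between -0.08 and 0.08 rad/s), for 0.3 s.
2. all large cups are nested on the large seat, at the pointer (horizontal distance between each of large_cup1, large_cup2, large_cup3 and large_seat below 0.012 m and angle between each of large_cup1, large_cup2, large_cup3's own z axis and vertical below 0.1 rad and height (world z) of large_cup1 between 0.018 and 0.072 m and linear speed of each of large_cup1, large_cup2, large_cup3 below 0.03 m/s and height (world z) of large_cup2 between 0.018 and 0.072 m and height (world z) of large_cup3 between 0.018 and 0.072 m and horizontal distance between large_seat and load_mark below 0.02 m), for 0.3 s.
3. the small seat stands still at the single pointer (horizontal distance between small_seat and load_mark below 0.01 m and velocity of joint carousel between -0.08 and 0.08 rad/s), for 0.3 s.
4. all small cups are nested on the small seat, at the pointer (horizontal distance between each of small_cup1, small_cup2, small_cup3 and small_seat below 0.012 m and angle between each of small_cup1, small_cup2, small_cup3's own z axis and vertical below 0.1 rad and height (world z) of small_cup1 between 0.018 and 0.068 m and linear speed of each of small_cup1, small_cup2, small_cup3 below 0.03 m/s and height (world z) of small_cup2 between 0.018 and 0.068 m and height (world z) of small_cup3 between 0.018 and 0.068 m and horizontal distance between small_seat and load_mark below 0.02 m), for 0.3 s.
5. the large seat stands still at the gate (horizontal distance between large_seat and gate_mark below 0.01 m and velocity of joint carousel between -0.08 and 0.08 rad/s), for 0.3 s.
At the end, for the whole second after the job is handed in: The large seat's centre is within 10 mm of the gate mark (about 9 degrees) and the carousel is still; every large cup stands upright (within 6 degrees) and at rest, nested in one stack centred within 12 mm on the large seat, every small cup likewise on the small seat; all are released (all of step 5 and horizontal distance between each of large_cup1, large_cup2, large_cup3 and large_seat below 0.012 m and angle between each of large_cup1, large_cup2, large_cup3, small_cup1, small_cup2, small_cup3's own z axis and vertical below 0.1 rad and height (world z) of large_cup1 between 0.018 and 0.072 m and linear speed of each of large_cup1, large_cup2, large_cup3, small_cup1, small_cup2, small_cup3 below 0.03 m/s and height (world z) of large_cup2 between 0.018 and 0.072 m and height (world z) of large_cup3 between 0.018 and 0.072 m and horizontal distance between each of small_cup1, small_cup2, small_cup3 and small_seat below 0.012 m and height (world z) of small_cup1 between 0.018 and 0.068 m and height (world z) of small_cup2 between 0.018 and 0.068 m and height (world z) of small_cup3 between 0.018 and 0.068 m); the robot touches nothing.
It fails at once if the reagent bottle was moved by more than 30 mm (distance of reagent_bottle from where it was at the start of the episode above 0.03 m).
It fails at once if the sample jar was moved by more than 30 mm (distance of sample_jar from where it was at the start of the episode above 0.03 m).
It fails at once if the tip box was moved by more than 30 mm (distance of tip_box from where it was at the start of the episode above 0.03 m).
Of large_cup1, large_cup2, large_cup3 only 2 to 3 are there at a start; the rules pass over those that are not, and their reading is None.
Of small_cup1, small_cup2, small_cup3 only 2 to 3 are there at a start; the rules pass over those that are not, and their reading is None.
At some moment in a run one of large_cup1, large_cup2, large_cup3, small_cup1, small_cup2, small_cup3 may be knocked a few centimetres aside while the robot is not near it.
It also fails if it takes over 210 s, if anything falls off the work surface, if the arm or the gripper's body presses on something with over 40 N, if the wrist force passes 120 N, or if a joint passes its speed limit or range.

## Robot

A 6-joint arm with a two-finger parallel gripper is mounted at the origin on the work surface. World frame = base frame: x ahead of the robot, y to its left, z up, the work surface at z = 0. Lengths are in m, angles in rad, forces in N, time in s.
With the tool pointing down it reaches from about 0.35 to 0.975 m from the base axis. Payload 4.9 kg.
Tool frame: the origin (TCP) lies midway between the tips of the shut fingers; the grasp point (between the pads) lies 19 mm behind it; x points along the fingers, z is the direction in which the jaws open and shut, and the axes are right-handed (so a half turn about x gives the same grasp; the last joint's range is limited). The gripper opens to 85 mm and grips with 20 to 120 N. Pads are 22 mm wide; open, the fingers measure 114 mm over their backs; the gripper's body (76 mm by 85 mm) begins 54 mm behind the grasp point. The pads swing forward as they close: fully open they stand 13 mm farther back than shut.
Start: joints at [-1.274, 0.053, 1.613, -0, 1.476, -0.119], TCP at [0.252, -0.572, 0.231] pointing down, gripper open.
Joint ranges: [-3.01, 3.01], [-1.01, 2.22], [0.06, 2.58], [-1.02, 4.17], [0.09, 2.62], [-3.14, 3.14]. Speed limits (rad/s): [2.57, 2.57, 3.14, 3.14, 3.14, 3.14].

## Interface

Orientations are given as a unit quaternion [w, x, y, z].
In Python, from plant import state, cams, workorder, nets gives the robot as it stands.
- The arm moves only by the tool play_rows, never from a script. Its argument "motion" is a list of rows, each a list of 3 entries, a list of its own where there are three numbers: the closure, from -1 (fully open) to 1 (shut), then the shift along the world's x, y, z in m, then the turn about the world's z in rad. A call has 1 to 5 rows; each row is the pose to reach, as a shift and turn from the pose commanded when the call began; what a row does not reach only later rows make up. A row lasts 1/10 s, in which the tool goes at most 50 mm and 8.59 degrees, less where a joint would pass 70% of its speed; a pose out of reach is approached as far as the arm can. A call with a gripper value outside its range is refused whole. The fingers move at their own pace and stop on an object; the grip force is fixed at half the most. Time passes only in rows, so rows that repeat a pose let the fingers close. It gives the time, the measured TCP pose, the force and the opening at its end, in the units of the state.
- state(): the state, without advancing time (a new reading comes with each control period).
- cams.grab_frame(name): name is "scene" or "top" or "wrist"; returns (picture, depth): 384x512x3 uint8, red, green, blue; 384x512 float32, m along the optical axis (not along the pixel's ray), 0 where there is no reading.
- cams.camera_info(name): a dict with "K" (3x3 intrinsics, pixels), "rvec" (rotation vector, rad) and "tvec" (3), from world to camera coordinates, as OpenCV has them. Camera axes: x right, y down, z forward; pixel columns grow to the right and rows downward; lengths in m; the calibration is good to about 2 mm. A picture is of the moment at which its call begins: read the wrist's pose just before it. camera_info takes no time and is no camera call; for the wrist camera it gives the pose at the moment of the call.
- workorder.job_done(): hands the job in, once; it reports no verdict.
Trained networks look in the newest picture that a camera, given by its name, has taken for a name from the list of things; names that differ only in an ending like _2 or _b are one class to them, and where a whole thing is asked for, a point or a joint stands for the part that bears it (a point fixed in the world has none). Each returns a list of dicts, best first, with "score" (0 to 1); they miss things now and then, are a little off and sometimes report something else, mostly with a low value. They report only what shows in the picture. A call takes as long as a camera call. They do not tell look-alikes from the thing itself.
- nets.recognise(camera, target): "at" ([x, y, z] in m, in world coordinates, good to about 4 mm: the middle of the surface that is visible of it).
- nets.landmark_of(camera, target): "at" ([x, y, z] in m, in world coordinates, good to about 4 mm: a listed point, or the origin of a listed thing).
The state is a dict: "time": time; "joint_pos": joint angles; "joint_vel": joint speeds; "joint_efforts": joint torques, N m; "tool_pos": TCP position; "tool_rot": TCP orientation; "contact_force": force on the tool from outside, world axes, zero at the start; "ft_torque": the same for the moment, N m; "gripper_width": opening from 0.0 (shut) to 1.0 (fully open).
Only numpy, scipy, OpenCV 4.12 (cv2) and the standard library are available. Lean on these libraries where they do the work, as an engineer would, in place of code of your own. Each camera call takes 0.05 s, during which the arm holds its last target.

## Working session

There is one attempt and no reset: what is moved stays moved. The work goes in short steps, Python scripts to look and compute and a tool call to move; the robot and the scene stay as the last step left them, time stands still between calls to the robot, and variables do not carry over. Pictures are saved under pics/ and viewed, and the job is handed in when it is done.

Besides the shell and the picture viewer there is one more tool, called after ">>>" as a command line: name --argument value ..., lists and objects as JSON in quotes. play_rows: Moves the arm, as the interface text tells. Its arguments: {"type":"object","properties":{"motion":{"type":"array","items":{"type":"array"}}},"required":["motion"]}

```bash
ls; mkdir -p pics; cat > h.py <<'E'
import numpy as np, cv2
from plant import state, cams, workorder, nets
def info(n):
    c=cams.camera_info(n);K=np.array(c['K']);R=cv2.Rodrigues(np.array(c['rvec'],float))[0];t=np.array(c['tvec'],float).ravel();return K,R,t
def grab(n,fn=None):
    I=info(n);p,d=cams.grab_frame(n)
    if fn: cv2.imwrite('pics/'+fn,cv2.cvtColor(p,cv2.COLOR_RGB2BGR))
    return p,d,I
def cloud(d,I):
    K,R,t=I;v,u=np.indices(d.shape);x=(u-K[0,2])/K[0,0]*d;y=(v-K[1,2])/K[1,1]*d
    P=np.stack([x,y,d],-1)-t; W=P@R; W[d==0]=np.nan; return W
def pix(P,I):
    K,R,t=I;q=K@(R@np.array(P,float)+t);return q[:2]/q[2]
E
python3 - <<'E'
from h import *
s=state();print({k:np.round(v,3) for k,v in s.items()})
for n in('scene','top','wrist'):
    p,d,I=grab(n,n+'0.png');print(n,I[0].round(1).tolist(),(-I[1].T@I[2]).round(3))
    for t in['large_cup1','small_cup1','carousel_base','large_seat','small_seat','post1','reagent_bottle','sample_jar','tip_box']:
        for f in(nets.landmark_of,):
            r=f(n,t);print(t,[(np.round(q['at'],3).tolist(),round(q['score'],2),pix(q['at'],I).round().tolist()) for q in r])
E
```

```text
pics
{'time': np.float64(0.0), 'joint_pos': array([-1.274,  0.053,  1.614, -0.   ,  1.476, -0.119]), 'joint_vel': array([-0.001,  0.001, -0.   , -0.001,  0.001, -0.001]), 'joint_efforts': array([-1.0000e-03, -3.9368e+01, -3.7018e+01, -0.0000e+00,  7.0000e-03,
        0.0000e+00]), 'tool_pos': array([ 0.252, -0.571,  0.23 ]), 'tool_rot': array([ 0.592,  0.387,  0.593, -0.386]), 'contact_force': array([ 0.312, -0.309, -0.781]), 'ft_torque': array([ 0.017, -0.004,  0.014]), 'gripper_width': np.float64(1.0)}
scene [[369.7, 0.0, 258.2], [0.0, 369.7, 190.8], [0.0, 0.0, 1.0]] [1.427 0.047 0.712]
large_cup1 [([0.401, -0.319, -0.002], 0.86, [182.0, 176.0]), ([0.601, -0.31, 0.002], 0.72, [168.0, 212.0]), ([0.427, -0.438, -0.001], 0.62, [146.0, 179.0])]
small_cup1 [([0.503, 0.401, -0.001], 0.84, [404.0, 204.0]), ([0.594, 0.268, 0.006], 0.69, [364.0, 220.0]), ([0.396, 0.299, -0.004], 0.63, [365.0, 183.0]), ([0.6, -0.31, 0.001], 0.41, [168.0, 212.0])]
carousel_base [([0.571, 0.023, -0.001], 0.69, [279.0, 212.0])]
large_seat [([0.592, -0.037, 0.02], 0.81, [259.0, 210.0])]
small_seat [([0.539, 0.07
[... 919 characters left out ...]
7, -0.02, 0.072], 0.2, [252.0, 225.0])]
large_seat [([0.599, -0.039, 0.021], 0.77, [257.0, 182.0])]
small_seat [([0.54, 0.08, 0.026], 0.76, [218.0, 202.0])]
post1 [([0.474, -0.02, 0.072], 0.97, [251.0, 224.0]), ([0.666, 0.068, 0.078], 0.75, [220.0, 158.0]), ([0.571, 0.024, -0.001], 0.74, [236.0, 192.0])]
reagent_bottle [([0.625, -0.471, 0.003], 0.9, [400.0, 172.0])]
sample_jar [([0.772, 0.166, -0.001], 0.67, [189.0, 127.0])]
tip_box [([0.759, -0.189, -0.001], 0.96, [306.0, 130.0])]
wrist [[341.2, 0.0, 258.0], [0.0, 341.2, 192.3], [0.0, 0.0, 1.0]] [ 0.324 -0.539  0.375]
large_cup1 []
small_cup1 []
carousel_base []
large_seat []
small_seat []
post1 []
reagent_bottle []
sample_jar []
tip_box []
```

View pics/top0.png

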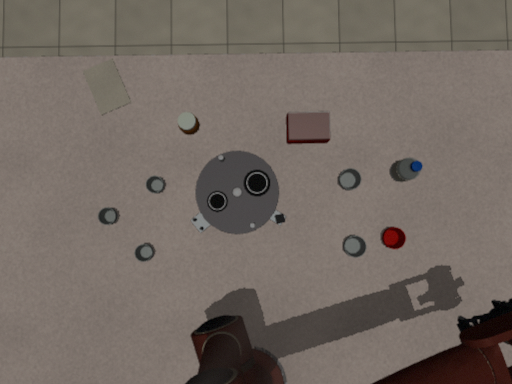

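View pics/scene0.png

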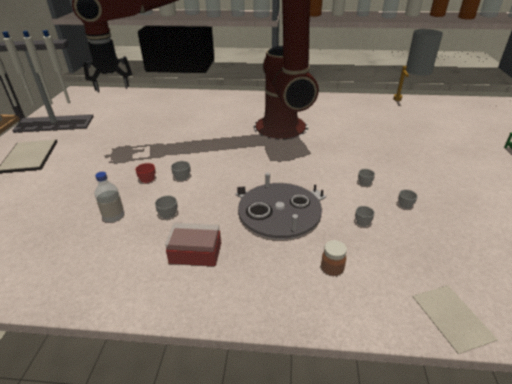

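View pics/wrist0.png

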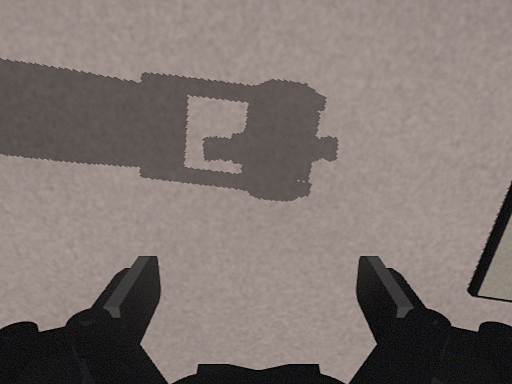

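The top picture shows:
- **Large cups:** grey at (348,180) and (353,245).
- **Large look-alike:** the red cup at (393,238), to be left alone.
- **Small cups:** grey at (156,185), (110,216) and (146,252).
- **Other possible confusion:** the jar at (189,124), which the net reported once as a large cup.
- **Carousel:** at (237,192), with the large seat at (257,182) and the small seat at (218,202).
- **Tabs:** scene picture, single black stud at (241,190), which is top (280,218). The two-pin gate is at scene (319,190), top (201,222).

Next I'll check this in a crop and measure it.

```bash
python3 - <<'E'
from h import *
from scipy.spatial.transform import Rotation as Ro
s=state();q=s['tool_rot'];R=Ro.from_quat([q[1],q[2],q[3],q[0]]).as_matrix();print(R.round(3))
K,Rr,t=info('wrist');print('wristcam in tool',(R.T@((-Rr.T@t)-s['tool_pos'])).round(4),(R.T@Rr.T).round(3))
p,d,I=grab('top');W=cloud(d,I)
cv2.imwrite('pics/c1.png',cv2.cvtColor(cv2.resize(p[90:270,90:430],None,fx=2.3,fy=2.3,interpolation=cv2.INTER_CUBIC),cv2.COLOR_RGB2BGR))
c=np.array([.571,.0235])
v=W[...,:2]-c;r=np.hypot(v[...,0],v[...,1]);a=np.degrees(np.arctan2(v[...,1],v[...,0]))
m=(r>.128)&(r<.175)&(W[...,2]>.006)
n,l,st,ce=cv2.connectedComponentsWithStats(m.astype(np.uint8))
for i in range(1,n):
    k=l==i;print(st[i],ce[i].round(),np.nanmedian(a[k]).round(1),np.nanmean(W[k],0).round(3),np.nanmax(W[k][:,2]).round(3))
# disc centre from depth
m=(abs(W[...,2]-.022)<.004)&(r<.15);P=W[m][:,:2].astype(np.float32)
print(cv2.minEnclosingCircle(P),P.mean(0))
E
```

```text
[[-0.     0.915  0.404]
 [ 0.     0.404 -0.915]
 [-1.     0.    -0.   ]]
wristcam in tool [-0.1432  0.0788 -0.0007] [[ 0.    -0.307  0.952]
 [-0.    -0.952 -0.307]
 [ 1.    -0.    -0.   ]]
[259 139   1   1   1] [259. 139.] -23.6 [ 0.73  -0.046  0.008] 0.008
[236 140   1   1   1] [236. 140.] 0.0 [0.729 0.024 0.007] 0.007
[249 140   1   1   1] [249. 140.] -14.1 [ 0.728 -0.016  0.009] 0.009
[260 141   1   1   1] [260. 141.] -25.4 [ 0.724 -0.049  0.006] 0.006
[235 143   1   1   1] [235. 143.] 1.2 [0.719 0.027 0.006] 0.006
[208 145   1   1   1] [208. 145.] 30.7 [0.714 0.109 0.007] 0.007
[224 144   1   1   1] [224. 144.] 14.1 [0.717 0.06  0.007] 0.007
[252 147   1   1   1] [252. 147.] -19.7 [ 0.706 -0.025  0.009] 0.009
[268 146   1   1   1] [268. 146.] -35.1 [ 0.709 -0.073  0.007] 0.007
[209 148   1   1   1] [209. 148.] 31.5 [0.705 0.106 0.006] 0.006
[274 148   1   1   1] [274. 148.] -41.2 [ 0.702 -0.091  0.007] 0.007
[270 152   1   1   1] [270. 152.] -40.7 [ 0.69  -0.079  0.007] 0.007
[197 154   1   1   1] [197. 154.] 45.5 [0.688 0.142 0.006] 0.006
[188 162   1   1   1] [188. 162.] 57.6 [
[... 2878 characters left out ...]
] 0.009
[277 232   1   1   1] [277. 232.] -135.7 [ 0.449 -0.096  0.007] 0.007
[244 235   1   1   1] [244. 235.] -171.0 [0.441 0.003 0.007] 0.007
[226 237   1   1   1] [226. 237.] 166.2 [0.436 0.057 0.01 ] 0.01
[243 238   1   1   1] [243. 238.] -172.8 [0.432 0.006 0.006] 0.006
[250 240   1   1   1] [250. 240.] -165.2 [ 0.426 -0.015  0.007] 0.007
[224 242   1   1   1] [224. 242.] 165.2 [0.421 0.063 0.006] 0.006
[229 243   1   1   1] [229. 243.] 170.9 [0.418 0.048 0.007] 0.007
[222 248   1   1   1] [222. 248.] 164.7 [0.404 0.069 0.007] 0.007
[229 249   1   1   1] [229. 249.] 171.7 [0.4   0.048 0.007] 0.007
((0.5531431436538696, 0.023129405453801155), 0.14014491438865662) [0.5672842  0.02250312]
```

View pics/c1.png

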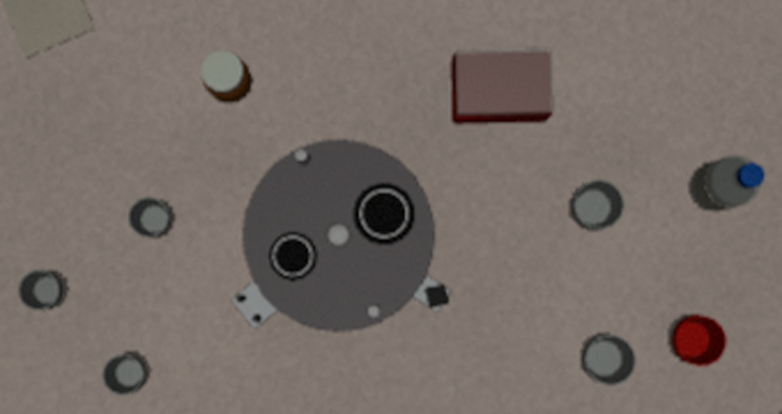

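>>> play_rows --motion '[[0, [0.22, 0.551, 0], 0], [0, [0.22, 0.551, 0], 0], [0, [0.22, 0.551, 0], 0], [0, [0.22, 0.551, 0], 0], [0, [0.22, 0.551, 0], 0]]'

```text
time: 2.05
tool_pos: [0.3455, -0.3378, 0.2314]
tool_rot: [0.593, 0.386, 0.592, -0.386]
contact_force: [1.5, -0.2, 0.7]
gripper_width: 0.502
```

>>> play_rows --motion '[[0, [0.128, 0.31, 0], 0], [0, [0.128, 0.31, 0], 0], [0, [0.128, 0.31, 0], 0], [0, [0.128, 0.31, 0], 0], [0, [0.128, 0.31, 0], 0]]'

```text
time: 2.55
tool_pos: [0.441, -0.1065, 0.2317]
tool_rot: [0.593, 0.386, 0.592, -0.386]
contact_force: [1.5, -1.1, 0.4]
gripper_width: 0.501
```

>>> play_rows --motion '[[0, [0.031, 0.085, 0], 0], [0, [0.031, 0.085, 0], 0], [0, [0.031, 0.085, -0.03], 0], [0, [0.031, 0.085, -0.07], 0], [0, [0.031, 0.085, -0.07], 0]]'

```text
time: 3.05
tool_pos: [0.4677, -0.0221, 0.1556]
tool_rot: [0.589, 0.384, 0.596, -0.387]
contact_force: [-0.6, -0.1, 0.1]
gripper_width: 0.499
```

```bash
python3 - <<'E'
from h import *
p,d,I=grab('wrist','w1.png');print(state()['tool_pos'].round(4))
for t in['post1','large_seat','small_seat','carousel_base']:print(t,[(np.round(q['at'],4).tolist(),round(q['score'],2)) for q in nets.landmark_of('wrist',t)])
E
```

```text
[ 0.4695 -0.0229  0.1587]
post1 [([0.4684, -0.0198, 0.0758], 0.71)]
large_seat [([0.5953, -0.0414, 0.0242], 0.72)]
small_seat [([0.5404, 0.0766, 0.0173], 0.85)]
carousel_base [([0.5697, 0.0201, 0.0008], 0.67), ([0.4677, -0.0215, 0.0744], 0.61)]
```

View pics/w1.png

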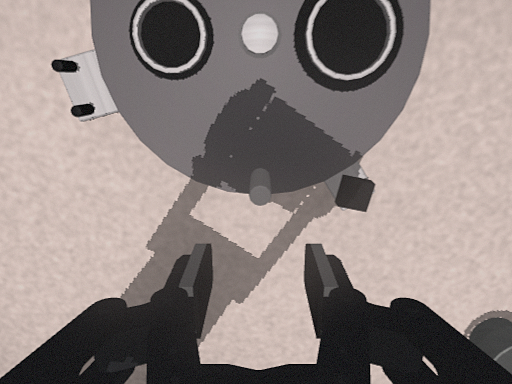

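The wrist view shows the post at (260,185), centred between the fingers. The stud is at (355,192) and the pins at (62,65) and (83,110). I'll descend and grip the post.

>>> play_rows --motion '[[0, [0.001, 0.001, -0.05], 0], [0, [0.001, 0.001, -0.1], 0], [0, [0.001, 0.001, -0.116], 0], [1, [0.001, 0.001, -0.116], 0], [1, [0.001, 0.001, -0.116], 0]]'

```text
time: 3.8
tool_pos: [0.4737, -0.0229, 0.0471]
tool_rot: [0.593, 0.386, 0.592, -0.386]
contact_force: [-4.3, -0.0, -5.9]
gripper_width: 0.17
```

>>> play_rows --motion '[[1, [0, 0, 0], 0], [1, [0, 0, 0], 0]]'

```text
time: 4.0
tool_pos: [0.4738, -0.023, 0.0471]
tool_rot: [0.593, 0.386, 0.591, -0.386]
contact_force: [-0.9, -3.1, -0.6]
gripper_width: 0.16
```

```bash
python3 - <<'E'
from h import *
c=np.array([.571,.0225]);p=state()['tool_pos'][:2];v=p-c;r=np.hypot(*v);a=np.arctan2(v[1],v[0]);print(p,r,np.degrees(a))
for k in range(1,9):
    b=a-np.radians(56.5)*k/8; print(k,(c+r*np.array([np.cos(b),np.sin(b)])-p).round(4),-round(np.radians(56.5)*k/8,3))
E
```

```text
[ 0.47376223 -0.02303321] 0.1073706506098072 -154.90787268010104
1 [-0.0049  0.0123] -0.123
2 [-0.0082  0.0251] -0.247
3 [-0.0099  0.0382] -0.37
4 [-0.01    0.0514] -0.493
5 [-0.0084  0.0646] -0.616
6 [-0.0053  0.0774] -0.74
7 [-0.0006  0.0898] -0.863
8 [0.0056 0.1015] -0.986
```

>>> play_rows --motion '[[1, [-0.005, 0.012, 0], -0.123], [1, [-0.008, 0.025, 0], -0.247], [1, [-0.01, 0.038, 0], -0.37], [1, [-0.01, 0.051, 0], -0.493], [1, [-0.008, 0.065, 0], -0.616]]'

```text
time: 4.5
tool_pos: [0.4651, 0.0424, 0.0471]
tool_rot: [0.447, 0.549, 0.445, -0.549]
contact_force: [-2.8, -3.8, 0.6]
gripper_width: 0.161
```

>>> play_rows --motion '[[1, [0.003, 0.013, 0], -0.123], [1, [0.008, 0.025, 0], -0.247], [1, [0.014, 0.037, 0], -0.37], [1, [0.016, 0.039, 0], -0.387], [1, [0.016, 0.039, 0], -0.387]]'

```text
time: 5.0
tool_pos: [0.4814, 0.0818, 0.0471]
tool_rot: [0.334, 0.623, 0.334, -0.623]
contact_force: [-4.9, -1.3, 6.2]
gripper_width: 0.164
```

>>> play_rows --motion '[[-0.2, [0, 0, 0], 0], [-0.2, [0, 0, 0], 0], [-0.2, [0, 0, 0], 0], [-0.2, [0, 0, 0.05], 0], [-0.5, [-0.02, 0, 0.1], 0]]'

```text
time: 5.5
tool_pos: [0.4619, 0.0813, 0.1421]
tool_rot: [-0.334, -0.623, -0.334, 0.624]
contact_force: [0.7, -0.8, 0.6]
gripper_width: 0.743
```

```bash
python3 - <<'E'
from h import *
p,d,I=grab('top','t2.png');print(state()['tool_pos'].round(4))
for t in['post1','large_seat','small_seat','large_cup1','small_cup1']:print(t,[(np.round(q['at'],4).tolist(),round(q['score'],2)) for q in nets.landmark_of('top',t)])
p,d,I=grab('wrist','w2.png')
for t in['post1','large_seat','small_seat','carousel_base']:print(t,[(np.round(q['at'],4).tolist(),round(q['score'],2)) for q in nets.landmark_of('wrist',t)])
E
```

```text
[0.4646 0.0818 0.152 ]
post1 [([0.6559, -0.0369, 0.0804], 0.74), ([0.5302, 0.0737, 0.0204], 0.3)]
large_seat [([0.5356, -0.0333, 0.0211], 0.63), ([0.6016, 0.0751, 0.0238], 0.37)]
small_seat [([0.6022, 0.0738, 0.0246], 0.97)]
large_cup1 [([0.4298, -0.4376, -0.0041], 0.91), ([0.6007, -0.3135, -0.0004], 0.86), ([0.4058, -0.3195, -0.0016], 0.71), ([0.5304, 0.073, 0.0223], 0.33)]
small_cup1 [([0.59, 0.2655, 0.0007], 0.72), ([0.393, 0.302, -0.0013], 0.63), ([0.5054, 0.4072, -0.0023], 0.56)]
post1 [([0.4815, 0.0846, 0.074], 0.95)]
large_seat [([0.5348, -0.0308, 0.0239], 0.61)]
small_seat [([0.6044, 0.0741, 0.0186], 0.73)]
carousel_base [([0.5685, 0.0225, 0.0003], 0.64)]
```

View pics/w2.png

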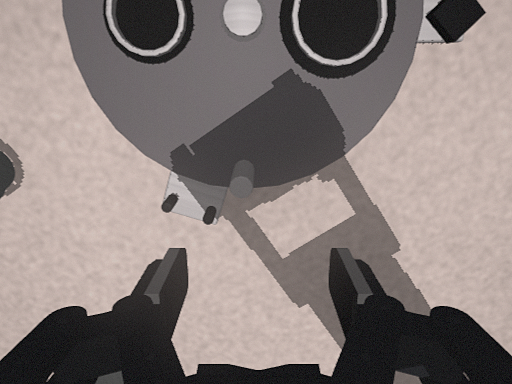

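View pics/t2.png

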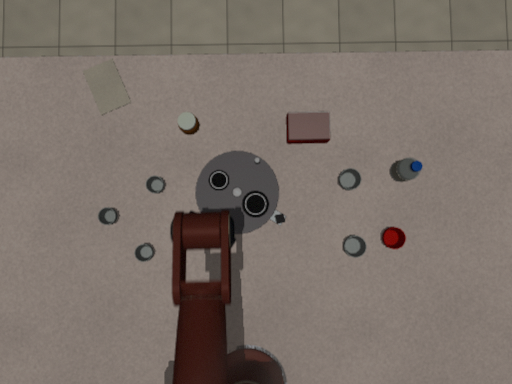

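The large seat is at the pointer: the net puts it at (0.535,-0.032), a direction of -122°, against the stud at -122.5°. In the top view it lies at (255,204), in line with the stud at (280,218). Next is the large cup at top (353,245).

>>> play_rows --motion '[[-1, [-0.056, -0.402, 0.03], 0.75], [-1, [-0.056, -0.402, 0.03], 0.75], [-1, [-0.056, -0.402, 0.03], 0.75], [-1, [-0.056, -0.402, 0.03], 0.75], [-1, [-0.056, -0.402, 0.03], 0.75]]'

```text
time: 6.55
tool_pos: [0.4336, -0.1289, 0.1569]
tool_rot: [0.513, 0.487, 0.513, -0.487]
contact_force: [0.7, -0.3, -0.8]
gripper_width: 1.001
```

```bash
cat >> h.py <<'E'
from scipy.spatial.transform import Rotation as Ro
def tool():
    s=state();q=s['tool_rot'];R=Ro.from_quat([q[1],q[2],q[3],q[0]]).as_matrix();z=R[:,2];return s['time'],np.round(s['tool_pos'],4),round(np.degrees(np.arctan2(z[1],z[0])),1),np.round(s['joint_pos'],2)
E
python3 -c "
from h import *
print(tool())"
```

```text
(6.55, array([ 0.4336, -0.1289,  0.1569]), np.float64(-87.0), array([-0.45, -0.32,  2.08,  0.  ,  1.39,  1.07]))
```

>>> play_rows --motion '[[-1, [-0.028, -0.192, 0], 0.75], [-1, [-0.028, -0.192, 0], 0.75], [-1, [-0.028, -0.192, 0], 0.75], [-1, [-0.028, -0.192, 0], 0.75], [-1, [-0.028, -0.192, 0], 0.75]]'

```text
time: 7.05
tool_pos: [0.4051, -0.3231, 0.1568]
tool_rot: [0.647, 0.285, 0.647, -0.286]
contact_force: [-0.8, 0.3, -0.5]
gripper_width: 0.999
```

```bash
python3 - <<'E'
from h import *
p,d,I=grab('wrist','w3.png')
print(tool())
for f in(nets.landmark_of,nets.recognise):
  for t in['large_cup1']:print(t,[(np.round(q['at'],4).tolist(),round(q['score'],2)) for q in f('wrist',t)])
W=cloud(d,I)
m=(W[...,2]>.036)&(W[...,2]<.05)&(np.hypot(W[...,0]-.4055,W[...,1]+.32)<.05)
P=W[m][:,:2].astype(np.float32);print(len(P),cv2.minEnclosingCircle(P),P.min(0),P.max(0))
E
```

```text
(7.1, array([ 0.4051, -0.3233,  0.1567]), np.float64(-47.4), array([-0.82, -0.15,  1.93, -0.  ,  1.36,  0.01]))
large_cup1 [([0.4035, -0.3206, 0.0014], 0.89), ([0.4265, -0.4373, 0.0001], 0.67)]
large_cup1 [([0.4275, -0.4405, 0.0217], 0.84)]
1346 ((0.4034119248390198, -0.31951987743377686), 0.03223712369799614) [ 0.37153876 -0.35142347] [ 0.43539912 -0.2876154 ]
```

View pics/w3.png

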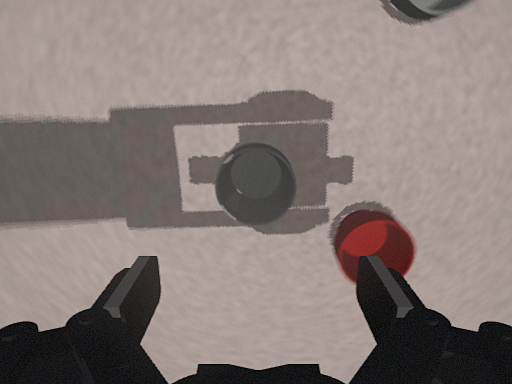

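The wrist view shows the grey large cup at (256,183). The red look-alike is at (373,245), clear of the grasp. The depth circle puts the cup centre at (0.4034,-0.3195), so I'll descend there.

>>> play_rows --motion '[[-1, [-0.002, 0.004, 0], 0.15], [-1, [-0.002, 0.004, -0.05], 0.24], [-1, [-0.002, 0.004, -0.1], 0.24], [-1, [-0.002, 0.004, -0.14], 0.24], [-1, [-0.002, 0.004, -0.14], 0.24]]'

```text
time: 7.7
tool_pos: [0.4003, -0.3096, 0.0107]
tool_rot: [0.672, 0.209, 0.681, -0.204]
contact_force: [-0.4, 0.3, -0.4]
gripper_width: 1.0
```

```bash
python3 - <<'E'
from h import *
print(tool())
p,d,I=grab('scene');q=pix([.403,-.32,.04],I).astype(int);c=p[q[1]-40:q[1]+30,q[0]-50:q[0]+50]
cv2.imwrite('pics/s3.png',cv2.cvtColor(cv2.resize(c,None,fx=7,fy=7,interpolation=cv2.INTER_CUBIC),cv2.COLOR_RGB2BGR))
E
```

```text
(7.7, array([ 0.4003, -0.3096,  0.0107]), np.float64(-34.0), array([-0.81,  0.03,  2.03,  0.  ,  1.09, -0.21]))
```

View pics/s3.png

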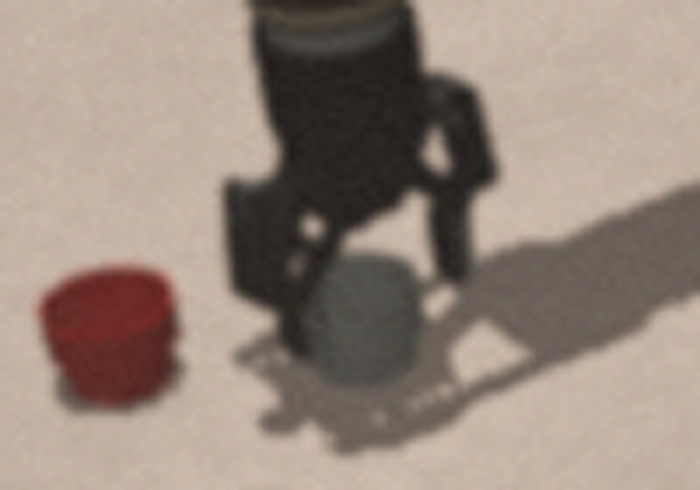

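>>> play_rows --motion '[[-1, [0, 0, 0], 0], [-1, [0, 0, 0], 0]]'

```text
time: 7.95
tool_pos: [0.4062, -0.3169, 0.0206]
tool_rot: [0.678, 0.206, 0.674, -0.208]
contact_force: [0.6, 0.6, 0.2]
gripper_width: 0.997
```

```bash
python3 -c "
from h import *
print(tool())"
```

```text
(7.95, array([ 0.4062, -0.3169,  0.0206]), np.float64(-34.0), array([-0.81,  0.02,  2.02,  0.  ,  1.09, -0.21]))
```

>>> play_rows --motion '[[-1, [-0.003, -0.002, -0.004], 0], [-1, [-0.003, -0.002, -0.004], 0]]'

```text
time: 8.15
tool_pos: [0.4015, -0.3182, 0.0145]
tool_rot: [0.677, 0.206, 0.676, -0.207]
contact_force: [-0.6, -0.5, -0.3]
gripper_width: 0.999
```

>>> play_rows --motion '[[1, [0, 0, 0], 0], [1, [0, 0, 0], 0], [1, [0, 0, 0], 0], [1, [0, 0, 0], 0]]'

```text
time: 8.55
tool_pos: [0.4018, -0.3181, 0.0143]
tool_rot: [0.677, 0.206, 0.676, -0.207]
contact_force: [-0.5, -0.1, 6.3]
gripper_width: 0.726
```

```bash
python3 - <<'E'
from h import *
print(tool())
p,d,I=grab('scene');q=pix([.403,-.32,.04],I).astype(int);c=p[q[1]-40:q[1]+30,q[0]-50:q[0]+50]
cv2.imwrite('pics/s4.png',cv2.cvtColor(cv2.resize(c,None,fx=7,fy=7,interpolation=cv2.INTER_CUBIC),cv2.COLOR_RGB2BGR))
E
```

```text
(8.55, array([ 0.4018, -0.3181,  0.0143]), np.float64(-34.0), array([-0.81,  0.03,  2.03, -0.  ,  1.08, -0.22]))
```

View pics/s4.png

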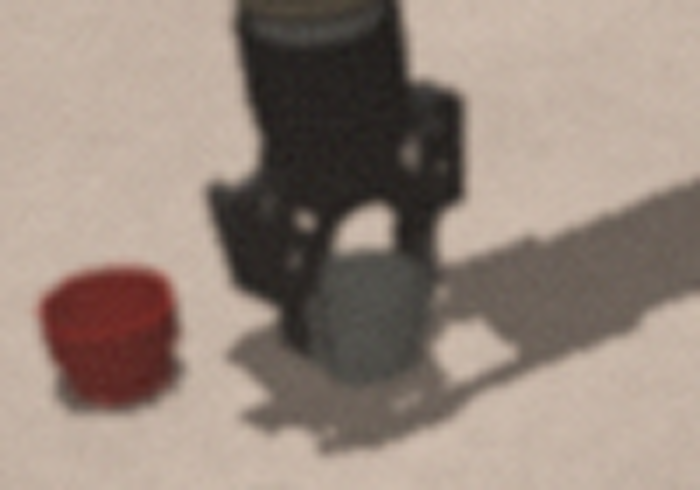

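>>> play_rows --motion '[[1, [0, 0, 0.05], 0], [1, [0.01, 0.02, 0.09], 0], [1, [0.03, 0.06, 0.1], 0], [1, [0.05, 0.105, 0.1], 0], [1, [0.07, 0.15, 0.1], 0]]'

```text
time: 9.1
tool_pos: [0.4716, -0.166, 0.1136]
tool_rot: [0.676, 0.207, 0.676, -0.207]
contact_force: [0.4, -0.4, -0.4]
gripper_width: 0.73
```

>>> play_rows --motion '[[1, [0.02, 0.045, 0], 0], [1, [0.04, 0.09, 0], 0], [1, [0.055, 0.12, 0], 0], [1, [0.063, 0.135, 0], 0], [1, [0.063, 0.135, 0], 0]]'

```text
time: 9.6
tool_pos: [0.5342, -0.0303, 0.1124]
tool_rot: [0.676, 0.206, 0.677, -0.205]
contact_force: [-0.3, -0.5, -1.2]
gripper_width: 0.725
```

```bash
python3 - <<'E'
from h import *
print(tool(),state()['gripper_width'])
p,d,I=grab('wrist','w4.png')
for t in['large_cup1','large_seat','post1','small_seat']:print(t,[(np.round(q['at'],4).tolist(),round(q['score'],2)) for q in nets.landmark_of('wrist',t)])
E
```

```text
(9.6, array([ 0.5342, -0.0303,  0.1124]), np.float64(-33.8), array([-0.2 , -0.06,  1.93,  0.  ,  1.27,  0.39])) 0.7253434258722746
large_cup1 [([0.5316, -0.0339, 0.0974], 0.76)]
large_seat [([0.5301, -0.0335, 0.0228], 0.87)]
post1 [([0.6618, -0.0364, 0.0729], 0.77), ([0.4769, 0.0847, 0.074], 0.6)]
small_seat []
```

View pics/w4.png

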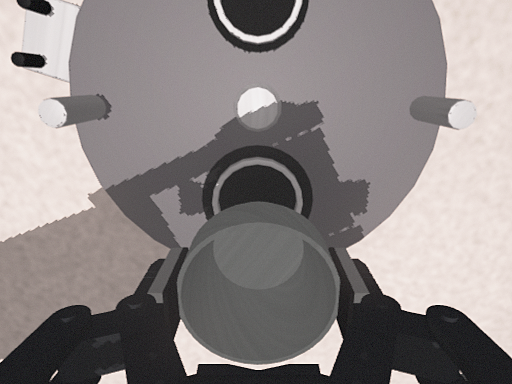

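```bash
cat >> h.py <<'E'
from scipy.optimize import least_squares
def rim(W,z0,z1,c,rad,rmax=.05):
    m=(W[...,2]>z0)&(W[...,2]<z1)&(np.hypot(W[...,0]-c[0],W[...,1]-c[1])<rmax)
    P=W[m][:,:2]
    if len(P)<10: return None,len(P)
    f=least_squares(lambda q:np.hypot(P[:,0]-q[0],P[:,1]-q[1])-rad,c,loss='soft_l1',f_scale=.001)
    return f.x.round(4),len(P),round(float(np.median(abs(f.fun))),4)
E
python3 - <<'E'
from h import *
p,d,I=grab('wrist');W=cloud(d,I);t=tool();print(t)
z=t[1][2]
print('zmax',np.nanpercentile(W[180:360,180:340,2],[50,90,98,99.5]))
m=np.hypot(W[...,0]-t[1][0],W[...,1]-t[1][1])<.04
h=np.histogram(W[m][:,2],bins=np.arange(.0,.2,.005));print([(round(b,3),n) for n,b in zip(*h) if n])
print('seat',rim(W,.027,.033,[.532,-.033],.030))
for zz in(.125,.13,.135,.14): print(zz,rim(W,zz,zz+.005,t[1][:2],.031))
for g in([.662,-.036],[.477,.085]):
    m=(W[...,2]>.069)&(np.hypot(W[...,0]-g[0],W[...,1]-g[1])<.02);print('post',W[m].mean(0).round(4),m.sum())
E
```

```text
(9.9, array([ 0.5338, -0.0334,  0.1131]), np.float64(-34.1), array([-0.2 , -0.06,  1.93, -0.  ,  1.27,  0.39]))
zmax [0.11404603 0.14170677 0.14363616 0.14431692]
[(np.float64(0.02), np.int64(4889)), (np.float64(0.025), np.int64(390)), (np.float64(0.03), np.int64(674)), (np.float64(0.095), np.int64(2)), (np.float64(0.1), np.int64(4715)), (np.float64(0.105), np.int64(1009)), (np.float64(0.11), np.int64(1126)), (np.float64(0.115), np.int64(1331)), (np.float64(0.12), np.int64(1836)), (np.float64(0.125), np.int64(2234)), (np.float64(0.13), np.int64(2507)), (np.float64(0.135), np.int64(2868)), (np.float64(0.14), np.int64(4390)), (np.float64(0.145), np.int64(668)), (np.float64(0.15), np.int64(701)), (np.float64(0.155), np.int64(905)), (np.float64(0.16), np.int64(310)), (np.float64(0.165), np.int64(537)), (np.float64(0.17), np.int64(777)), (np.float64(0.175), np.int64(388)), (np.float64(0.18), np.int64(686)), (np.float64(0.185), np.int64(2825)), (np.float64(0.19), np.int64(3122))]
seat (array([ 0.5321, -0.0302]), 991, 0.001)
0.125 (array([ 0.5348, -0.0301]), 2323, 0.0016)
0.13 (array([ 0.5344, -0.0308]), 2648, 0.0013)
0.135 (array([ 0.534 , -0.0315]), 3034, 0.0009)
0.14 (array([ 0.5333, -0.0324]), 4571, 0.0007)
post [ 0.6571 -0.036   0.0723] 773
post [0.48   0.0834 0.0722] 771
```

>>> play_rows --motion '[[1, [-0.001, 0.002, -0.03], 0], [1, [-0.001, 0.002, -0.05], 0], [1, [-0.001, 0.002, -0.066], 0], [1, [-0.001, 0.002, -0.066], 0], [1, [-0.001, 0.002, -0.066], 0]]'

```text
time: 10.4
tool_pos: [0.5331, -0.031, 0.0475]
tool_rot: [0.676, 0.207, 0.676, -0.207]
contact_force: [0.6, 0.3, -0.6]
gripper_width: 0.726
```

>>> play_rows --motion '[[1, [0, 0, -0.006], 0], [1, [0, 0, -0.01], 0], [1, [0, 0, -0.012], 0], [1, [0, 0, -0.012], 0]]'

```text
time: 10.8
tool_pos: [0.5339, -0.0307, 0.0363]
tool_rot: [0.677, 0.207, 0.676, -0.207]
contact_force: [-0.5, -0.3, 3.6]
gripper_width: 0.727
```

```bash
python3 - <<'E'
from h import *
p,d,I=grab('wrist','w5.png');W=cloud(d,I);t=tool();print(t)
print(rim(W,.062,.072,t[1][:2],.031))
print(np.nanpercentile(W[180:360,180:340,2],[50,90,98,99.5]))
E
```

```text
(10.85, array([ 0.5339, -0.0307,  0.0363]), np.float64(-34.0), array([-0.2 ,  0.05,  1.97, -0.  ,  1.13,  0.4 ]))
(array([ 0.5336, -0.0296]), 6030, 0.0008)
[0.03731384 0.06507552 0.06697874 0.06762696]
```

View pics/w5.png

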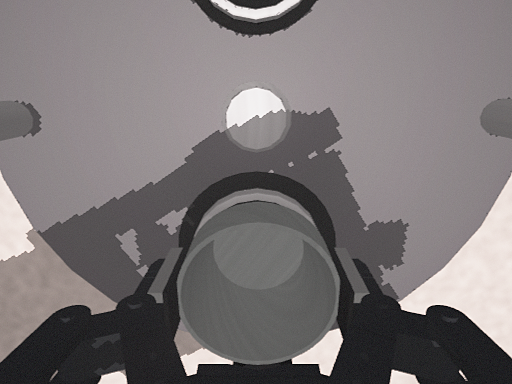

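The cup sits in the ring: its rim is at about 0.067, as expected when seated. I'll release it and go to the second large cup.

>>> play_rows --motion '[[-1, [0, 0, 0], 0], [-1, [0, 0, 0], 0], [-1, [0, 0, 0], 0], [-1, [0, 0, 0.04], 0], [-1, [0, 0, 0.09], 0]]'

```text
time: 11.35
tool_pos: [0.5305, -0.0299, 0.1228]
tool_rot: [0.674, 0.206, 0.679, -0.207]
contact_force: [0.9, 0.3, 0.2]
gripper_width: 0.997
```

```bash
python3 - <<'E'
from h import *
p,d,I=grab('wrist','w6.png');W=cloud(d,I);t=tool();print(t)
print(rim(W,.060,.070,t[1][:2],.031))
for g in([.662,-.036],[.477,.085]):
    m=(W[...,2]>.069)&(np.hypot(W[...,0]-g[0],W[...,1]-g[1])<.02);print('post',W[m].mean(0).round(4),m.sum())
E
```

```text
(11.4, array([ 0.5374, -0.0311,  0.135 ]), np.float64(-34.0), array([-0.2 , -0.08,  1.91,  0.  ,  1.3 ,  0.4 ]))
(array([ 0.5335, -0.0296]), 1931, 0.0008)
post [ 0.6573 -0.0357  0.0723] 701
post [0.4796 0.0832 0.0722] 675
```

View pics/w6.png

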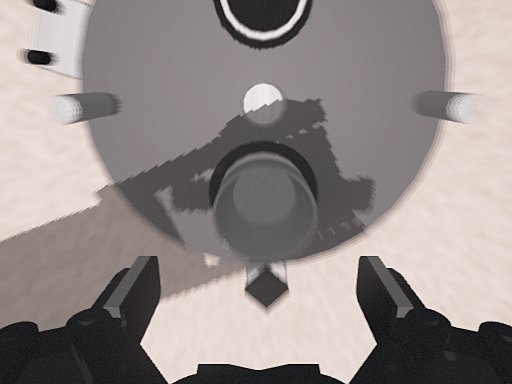

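The first cup is upright in the seat at (265,205), with the stud in line at (267,285). Next is the large cup at top (348,180).

>>> play_rows --motion '[[-1, [0.01, -0.04, 0.02], 0], [-1, [0.02, -0.085, 0.03], 0], [-1, [0.03, -0.13, 0.03], 0], [-1, [0.04, -0.175, 0.03], 0], [-1, [0.05, -0.22, 0.03], 0]]'

```text
time: 11.9
tool_pos: [0.5835, -0.2522, 0.1553]
tool_rot: [0.676, 0.207, 0.676, -0.207]
contact_force: [0.8, -0.7, 0.3]
gripper_width: 0.996
```

>>> play_rows --motion '[[-1, [0.01, -0.04, 0], 0], [-1, [0.017, -0.063, 0], 0], [-1, [0.017, -0.063, 0], 0], [-1, [0.017, -0.063, 0], 0]]'

```text
time: 12.3
tool_pos: [0.6, -0.3135, 0.1547]
tool_rot: [0.676, 0.207, 0.676, -0.207]
contact_force: [-1.4, 0.8, -0.2]
gripper_width: 1.001
```

```bash
python3 - <<'E'
from h import *
p,d,I=grab('wrist','w7.png');W=cloud(d,I);t=tool();print(t)
q=nets.landmark_of('wrist','large_cup1');print(q)
print(rim(W,.034,.048,q[0]['at'][:2] if q else [.6,-.314],.031))
E
```

```text
(12.35, array([ 0.6   , -0.3127,  0.1548]), np.float64(-34.0), array([-0.59,  0.23,  1.55,  0.  ,  1.36,  0.  ]))
[{'at': [0.4278, -0.4384, -0.0012], 'score': 0.69}, {'at': [0.6, -0.3149, 0.0005], 'score': 0.64}]
(array([ 0.4267, -0.434 ]), 463, 0.0004)
```

View pics/w7.png

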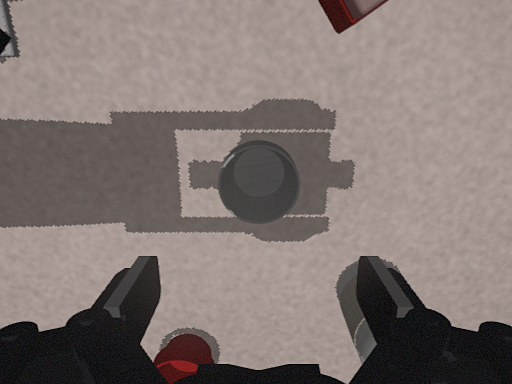

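The grey large cup is at (258,181). The red one, at (185,350), and the bottle, at (370,310), are off to the side.

```bash
python3 - <<'E'
from h import *
p,d,I=grab('wrist');W=cloud(d,I);t=tool();print(t)
print(rim(W,.036,.048,[.6,-.314],.0315))
E
```

```text
(12.45, array([ 0.6001, -0.3121,  0.1551]), np.float64(-33.9), array([-0.59,  0.23,  1.55,  0.  ,  1.36,  0.  ]))
(array([ 0.6019, -0.3099]), 1376, 0.0012)
```

>>> play_rows --motion '[[-1, [0.002, 0.002, -0.035], 0], [-1, [0.002, 0.002, -0.08], 0], [-1, [0.002, 0.002, -0.12], 0], [-1, [0.002, 0.002, -0.138], 0], [-1, [0.002, 0.002, -0.14], 0]]'

```text
time: 12.95
tool_pos: [0.6002, -0.3092, 0.012]
tool_rot: [0.674, 0.207, 0.678, -0.206]
contact_force: [-0.9, 0.3, -0.0]
gripper_width: 1.002
```

>>> play_rows --motion '[[-1, [0, 0, 0], 0], [1, [0, 0, 0], 0], [1, [0, 0, 0], 0], [1, [0, 0, 0], 0], [1, [0, 0, 0], 0]]'

```text
time: 13.45
tool_pos: [0.6044, -0.3129, 0.019]
tool_rot: [0.678, 0.206, 0.674, -0.207]
contact_force: [-0.1, 0.4, 7.4]
gripper_width: 0.723
```

>>> play_rows --motion '[[1, [0, 0, 0.04], 0], [1, [-0.006, 0.024, 0.08], 0], [1, [-0.016, 0.064, 0.11], 0], [1, [-0.027, 0.108, 0.12], 0], [1, [-0.038, 0.153, 0.12], 0]]'

```text
time: 13.95
tool_pos: [0.5657, -0.1581, 0.1396]
tool_rot: [0.679, 0.207, 0.674, -0.207]
contact_force: [0.0, 1.1, -1.6]
gripper_width: 0.722
```

>>> play_rows --motion '[[1, [-0.01, 0.045, 0], 0], [1, [-0.02, 0.085, 0], 0], [1, [-0.027, 0.115, 0], 0], [1, [-0.031, 0.128, 0], 0], [1, [-0.031, 0.128, 0], 0]]'

```text
time: 14.45
tool_pos: [0.533, -0.0294, 0.1358]
tool_rot: [0.677, 0.206, 0.676, -0.206]
contact_force: [-0.2, 0.7, -0.1]
gripper_width: 0.725
```

```bash
python3 - <<'E'
from h import *
p,d,I=grab('wrist');p,d,I=grab('wrist');p,d,I=grab('wrist','w8.png');W=cloud(d,I);t=tool();print(t,state()['gripper_width'])
print('lower',rim(W,.060,.070,[.5335,-.0296],.031))
z=np.nanpercentile(W[180:360,180:340,2],[90,98,99.5]);print(z)
print('held',rim(W,z[1]-.004,z[1]+.003,t[1][:2],.031))
for g in([.657,-.036],[.48,.083]):
    m=(W[...,2]>.069)&(W[...,2]<.08)&(np.hypot(W[...,0]-g[0],W[...,1]-g[1])<.02);print('post',W[m].mean(0).round(4),m.sum())
E
```

```text
(14.6, array([ 0.5338, -0.0316,  0.1357]), np.float64(-34.0), array([-0.2 , -0.09,  1.91, -0.  ,  1.31,  0.4 ])) 0.7230708465775563
lower (array([ 0.5331, -0.0302]), 785, 0.0007)
[0.16033984 0.16200608 0.16620885]
held (array([ 0.5333, -0.0303]), 4554, 0.0008)
post [ 0.6573 -0.0357  0.0722] 605
post [0.4796 0.0832 0.0722] 594
```

View pics/w8.png

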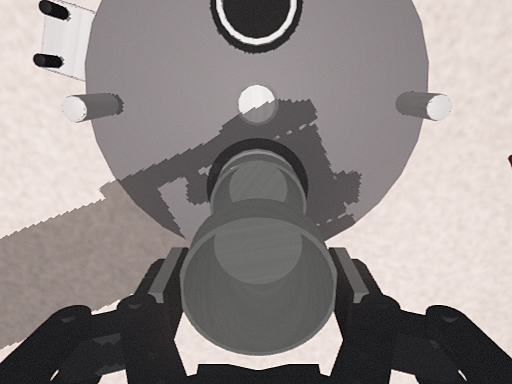

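The held cup is aligned with the lower one: both fits agree within 0.5 mm. I'll lower it.

>>> play_rows --motion '[[1, [0, 0.001, -0.025], 0], [1, [0, 0.001, -0.045], 0], [1, [0, 0.001, -0.06], 0], [1, [0, 0.001, -0.065], 0], [1, [0, 0.001, -0.068], 0]]'

```text
time: 15.1
tool_pos: [0.5333, -0.0301, 0.0669]
tool_rot: [0.676, 0.207, 0.676, -0.207]
contact_force: [-0.4, 0.4, -1.0]
gripper_width: 0.726
```

>>> play_rows --motion '[[1, [0, 0, -0.003], 0], [1, [0, 0, -0.006], 0], [1, [0, 0, -0.006], 0]]'

```text
time: 15.4
tool_pos: [0.5347, -0.0299, 0.063]
tool_rot: [0.677, 0.207, 0.675, -0.207]
contact_force: [-0.8, -0.9, 2.1]
gripper_width: 0.727
```

```bash
python3 - <<'E'
from h import *
p,d,I=grab('wrist');W=cloud(d,I);t=tool();print(t,state()['contact_force'])
print(np.nanpercentile(W[180:360,180:340,2],[90,98,99.5]))
E
```

```text
(15.45, array([ 0.5347, -0.0299,  0.063 ]), np.float64(-34.0), array([-0.19,  0.01,  1.96, -0.  ,  1.17,  0.4 ])) [ 0.36750251 -0.17165114  2.28936393]
[0.08753549 0.0891807  0.09350628]
```

Its rim is at 0.089, so it is nested. I'll release, lift and check.

>>> play_rows --motion '[[-1, [0, 0, 0], 0], [-1, [0, 0, 0], 0], [-1, [0, 0, 0], 0], [-1, [0, 0, 0.03], 0], [-1, [0, 0, 0.07], 0]]'

```text
time: 15.95
tool_pos: [0.5308, -0.0289, 0.129]
tool_rot: [0.674, 0.206, 0.679, -0.207]
contact_force: [1.5, 1.2, 0.5]
gripper_width: 1.002
```

>>> play_rows --motion '[[-1, [0, 0, 0.03], 0], [-1, [0, 0, 0.03], 0]]'

```text
time: 16.15
tool_pos: [0.5364, -0.03, 0.1671]
tool_rot: [0.68, 0.207, 0.673, -0.206]
contact_force: [1.2, 0.0, 0.6]
gripper_width: 1.001
```

```bash
python3 - <<'E'
from h import *
p,d,I=grab('wrist','w9.png');W=cloud(d,I);t=tool();print(t)
print(rim(W,.083,.095,[.5335,-.0302],.031))
m=np.hypot(W[...,0]-.5335,W[...,1]+.03)<.036
print(np.nanpercentile(W[m][:,2],[50,90,98]))
for g in([.657,-.036],[.48,.083]):
    m=(W[...,2]>.069)&(W[...,2]<.08)&(np.hypot(W[...,0]-g[0],W[...,1]-g[1])<.02);print('post',W[m].mean(0).round(4),m.sum())
E
```

```text
(16.2, array([ 0.5349, -0.0297,  0.1643]), np.float64(-34.0), array([-0.19, -0.11,  1.89,  0.  ,  1.36,  0.4 ]))
(array([ 0.5341, -0.0287]), 1436, 0.0007)
[0.08270101 0.24903021 0.25242118]
post [ 0.6577 -0.0353  0.0723] 441
post [0.4792 0.0828 0.0722] 451
```

View pics/w9.png

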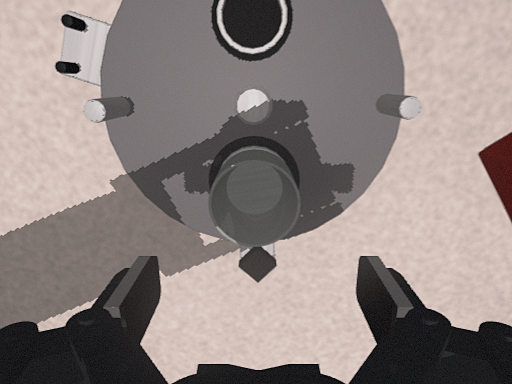

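The stack of two stands at (254,190) in the wrist view, with the stud in line at (257,263). I'll move to post 2, turning the jaw to tangential, and use the free view to check for any other cups.

>>> play_rows --motion '[[-0.3, [-0.013, 0.028, 0], -0.14], [-0.3, [-0.026, 0.056, 0], -0.28], [-0.3, [-0.039, 0.084, 0], -0.42], [-0.3, [-0.053, 0.112, 0], -0.56], [-0.3, [-0.053, 0.112, 0], -0.7]]'

```text
time: 16.7
tool_pos: [0.4775, 0.085, 0.1589]
tool_rot: [0.562, 0.426, 0.565, -0.427]
contact_force: [0.2, -0.4, 0.7]
gripper_width: 0.651
```

>>> play_rows --motion '[[-0.3, [0, 0, 0], -0.14], [-0.3, [0, 0, 0], -0.28], [-0.3, [0, 0, 0], -0.42], [-0.3, [0, 0, 0], -0.56], [-0.3, [0, 0, 0], -0.7]]'

```text
time: 17.2
tool_pos: [0.479, 0.0826, 0.1591]
tool_rot: [-0.382, -0.594, -0.383, 0.596]
contact_force: [0.1, 0.1, 0.1]
gripper_width: 0.65
```

>>> play_rows --motion '[[-0.3, [0, 0, 0], -0.1], [-0.3, [0, 0, 0], -0.17], [-0.3, [0, 0, 0], -0.17], [-0.3, [0, 0, 0], -0.17]]'

```text
time: 17.6
tool_pos: [0.4794, 0.0826, 0.1599]
tool_rot: [-0.332, -0.623, -0.333, 0.625]
contact_force: [-0.2, -0.2, -1.1]
gripper_width: 0.653
```

```bash
python3 - <<'E'
from h import *
t=tool();print(t)
p,d,I=grab('top','t10.png')
for t in['large_cup1','small_cup1']:print(t,[(np.round(q['at'],4).tolist(),round(q['score'],2)) for q in nets.landmark_of('top',t)])
p,d,I=grab('scene','s10.png')
p,d,I=grab('wrist','w10.png');W=cloud(d,I)
for g in([.657,-.036],[.48,.083]):
    m=(W[...,2]>.069)&(W[...,2]<.08)&(np.hypot(W[...,0]-g[0],W[...,1]-g[1])<.02);print('post',W[m].mean(0).round(4),m.sum())
E
```

```text
(17.6, array([0.4794, 0.0826, 0.1599]), np.float64(-123.9), array([ 0.02, -0.23,  2.  ,  0.  ,  1.38,  2.18]))
large_cup1 [([0.4292, -0.4326, -0.0045], 0.72), ([0.5334, -0.0335, 0.0408], 0.6), ([0.6538, -0.0338, 0.0799], 0.32)]
small_cup1 [([0.5924, 0.2649, -0.0022], 0.67), ([0.3951, 0.2991, 0.0001], 0.64), ([0.5061, 0.4021, -0.004], 0.52)]
post [nan nan nan] 0
post [0.4794 0.0829 0.0723] 358<stdin>:8: RuntimeWarning: Mean of empty slice.
  ret = um.true_divide(
```

View pics/t10.png

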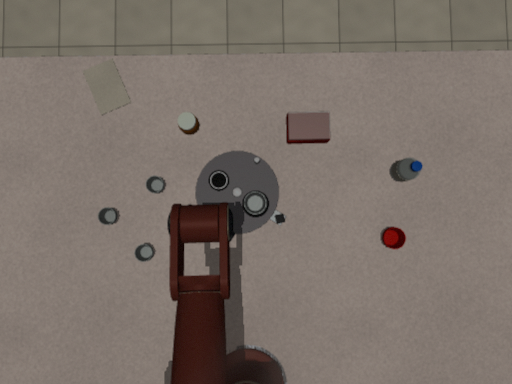

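View pics/s10.png

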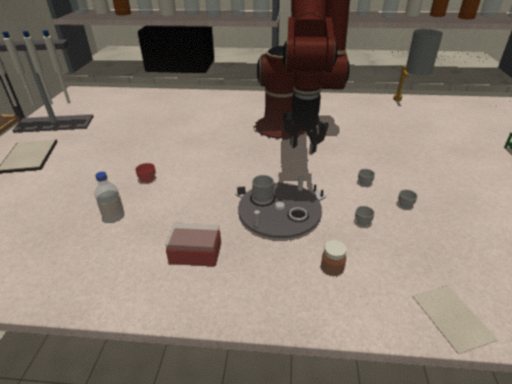

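View pics/w10.png

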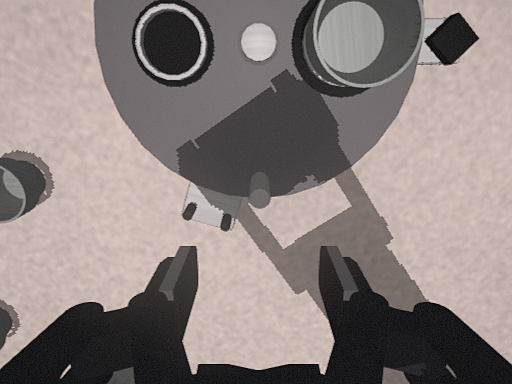

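No large cups are left besides the red one, and three small cups are at top (157,185), (110,216) and (146,252). The post is centred at (260,185) in the wrist view, so I'll grip it.

>>> play_rows --motion '[[0, [0.002, 0, -0.04], 0], [0, [0.002, 0, -0.085], 0], [0, [0.002, 0, -0.111], 0], [0, [0.002, 0, -0.113], 0], [1, [0.002, 0, -0.113], 0]]'

```text
time: 18.35
tool_pos: [0.4822, 0.0826, 0.0484]
tool_rot: [-0.332, -0.624, -0.332, 0.624]
contact_force: [0.6, 0.4, 0.2]
gripper_width: 0.347
```

>>> play_rows --motion '[[1, [0, 0, 0], 0], [1, [0, 0, 0], 0], [1, [0, 0, 0], 0]]'

```text
time: 18.65
tool_pos: [0.4836, 0.0827, 0.0504]
tool_rot: [0.333, 0.625, 0.332, -0.623]
contact_force: [-3.4, 0.1, 4.9]
gripper_width: 0.159
```

```bash
python3 - <<'E'
from h import *
print(tool(),state()['contact_force'])
c=np.array([.571,.0225]);p=state()['tool_pos'][:2];v=p-c;r=np.hypot(*v);a=np.arctan2(v[1],v[0]);print(p,r,np.degrees(a))
f=lambda b:c+r*np.array([np.cos(b),np.sin(b)])
st=[.05,.12,.12,.12,.12]
tot=0;n=0
while tot<np.pi-1e-6:
    base=tot;rows=[]
    for k in range(5):
        s=.06 if n==0 else (.12 if np.pi-tot>.2 else .07); n+=1
        tot=min(np.pi,tot+s); rows.append([1,(f(a+tot)-f(a+base)).round(3).tolist()+[0],round(tot-base,3)])
    print(rows)
E
```

```text
(18.65, array([0.4836, 0.0827, 0.0504]), np.float64(-123.9), array([ 0.02, -0.08,  2.07,  0.  ,  1.15,  2.18])) [-3.4267955   0.12246915  4.86011977]
[0.48362665 0.08265845] 0.10608082623760645 145.45174212027555
[[1, [-0.003, -0.005, 0], 0.06], [1, [-0.009, -0.017, 0], 0.18], [1, [-0.014, -0.029, 0], 0.3], [1, [-0.017, -0.041, 0], 0.42], [1, [-0.018, -0.053, 0], 0.54]]
[[1, [-0.0, -0.013, 0], 0.12], [1, [0.001, -0.025, 0], 0.24], [1, [0.004, -0.038, 0], 0.36], [1, [0.009, -0.05, 0], 0.48], [1, [0.015, -0.061, 0], 0.6]]
[[1, [0.007, -0.011, 0], 0.12], [1, [0.016, -0.02, 0], 0.24], [1, [0.025, -0.029, 0], 0.36], [1, [0.035, -0.036, 0], 0.48], [1, [0.047, -0.042, 0], 0.6]]
[[1, [0.012, -0.005, 0], 0.12], [1, [0.024, -0.008, 0], 0.24], [1, [0.037, -0.01, 0], 0.36], [1, [0.049, -0.01, 0], 0.48], [1, [0.062, -0.008, 0], 0.6]]
[[1, [0.012, 0.003, 0], 0.12], [1, [0.024, 0.007, 0], 0.24], [1, [0.036, 0.013, 0], 0.36], [1, [0.046, 0.02, 0], 0.48], [1, [0.056, 0.028, 0], 0.6]]
[[1, [0.009, 0.009, 0], 0.12], [1, [0.013, 0.015, 0], 0.19], [1, [0.014, 0.016, 0], 0.202], [1, [0.014, 0.016, 0], 0.202], [1, [0.014, 0.016, 0], 0.202]]
```

>>> play_rows --motion '[[1, [-0.003, -0.005, 0], 0.06], [1, [-0.009, -0.017, 0], 0.18], [1, [-0.014, -0.029, 0], 0.3], [1, [-0.017, -0.041, 0], 0.42], [1, [-0.018, -0.053, 0], 0.54]]'

```text
time: 19.15
tool_pos: [0.4649, 0.0296, 0.0504]
tool_rot: [0.488, 0.512, 0.488, -0.511]
contact_force: [-4.2, 1.6, 6.5]
gripper_width: 0.163
```

>>> play_rows --motion '[[1, [0, -0.013, 0], 0.12], [1, [0.001, -0.025, 0], 0.24], [1, [0.004, -0.038, 0], 0.36], [1, [0.009, -0.05, 0], 0.48], [1, [0.015, -0.061, 0], 0.6]]'

```text
time: 19.65
tool_pos: [0.4801, -0.0319, 0.0504]
tool_rot: [0.618, 0.345, 0.617, -0.344]
contact_force: [-3.8, 2.3, 7.1]
gripper_width: 0.158
```

>>> play_rows --motion '[[1, [0.007, -0.011, 0], 0.12], [1, [0.016, -0.02, 0], 0.24], [1, [0.025, -0.029, 0], 0.36], [1, [0.035, -0.036, 0], 0.48], [1, [0.047, -0.042, 0], 0.6]]'

```text
time: 20.15
tool_pos: [0.5276, -0.073, 0.0504]
tool_rot: [0.692, 0.147, 0.691, -0.146]
contact_force: [-2.7, 6.1, 6.7]
gripper_width: 0.158
```

>>> play_rows --motion '[[1, [0.012, -0.005, 0], 0.12], [1, [0.024, -0.008, 0], 0.24], [1, [0.037, -0.01, 0], 0.36], [1, [0.049, -0.01, 0], 0.48], [1, [0.062, -0.008, 0], 0.6]]'

```text
time: 20.65
tool_pos: [0.5889, -0.0796, 0.0504]
tool_rot: [0.704, -0.063, 0.704, 0.066]
contact_force: [-7.0, 7.5, 9.4]
gripper_width: 0.162
```

>>> play_rows --motion '[[1, [0.012, 0.003, 0], 0.12], [1, [0.024, 0.007, 0], 0.24], [1, [0.036, 0.013, 0], 0.36], [1, [0.046, 0.02, 0], 0.48], [1, [0.056, 0.028, 0], 0.6]]'

```text
time: 21.15
tool_pos: [0.6429, -0.0506, 0.0504]
tool_rot: [0.652, -0.267, 0.655, 0.272]
contact_force: [-16.2, 9.2, 15.8]
gripper_width: 0.164
```

>>> play_rows --motion '[[1, [0.009, 0.009, 0], 0.12], [1, [0.013, 0.015, 0], 0.19], [1, [0.014, 0.016, 0], 0.202], [1, [0.014, 0.016, 0], 0.202], [1, [0.014, 0.016, 0], 0.202]]'

```text
time: 21.65
tool_pos: [0.6558, -0.0346, 0.0504]
tool_rot: [0.622, -0.33, 0.625, 0.336]
contact_force: [-15.4, 8.9, 14.3]
gripper_width: 0.159
```

```bash
python3 - <<'E'
from h import *
print(tool())
p,d,I=grab('top','t11.png')
for t in['post1','large_seat','small_seat','large_cup1']:print(t,[(np.round(q['at'],4).tolist(),round(q['score'],2)) for q in nets.landmark_of('top',t)])
E
```

```text
(21.65, array([ 0.6558, -0.0346,  0.0504]), np.float64(56.2), array([-0.17,  0.3 ,  1.66,  0.  ,  1.2 , -1.15]))
post1 [([0.6597, -0.0339, 0.0754], 0.91), ([0.4775, 0.0821, 0.0795], 0.61), ([0.3965, 0.2998, 0.0007], 0.25)]
large_seat [([0.6077, 0.0744, 0.0219], 0.77)]
small_seat [([0.5333, -0.0312, 0.0251], 0.83), ([0.5888, 0.2667, -0.0002], 0.71), ([0.4743, 0.0848, 0.0801], 0.25)]
large_cup1 [([0.6009, 0.0732, 0.0391], 0.81), ([0.7741, 0.1621, -0.0001], 0.67), ([0.4317, -0.4384, -0.0057], 0.6)]
```

View pics/t11.png

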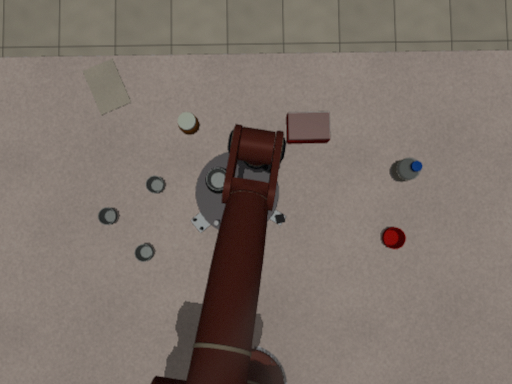

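The small seat is at (0.533,-0.031), which is at the pointer. I'll release the post, lift, and go to the small cup at top (157,185).

>>> play_rows --motion '[[-0.3, [0, 0, 0], 0], [-0.3, [0, 0, 0], 0], [-0.3, [0, 0, 0.03], 0], [-0.3, [0, 0, 0.075], 0], [-0.3, [0, 0, 0.11], 0]]'

```text
time: 22.4
tool_pos: [0.659, -0.0379, 0.1607]
tool_rot: [0.625, -0.333, 0.624, 0.332]
contact_force: [0.4, -0.8, 0.9]
gripper_width: 0.648
```

>>> play_rows --motion '[[-1, [-0.005, 0.025, 0], -0.14], [-1, [-0.014, 0.065, 0], -0.28], [-1, [-0.023, 0.105, 0], -0.42], [-1, [-0.032, 0.15, 0], -0.56], [-1, [-0.041, 0.19, 0], -0.7]]'

```text
time: 22.9
tool_pos: [0.6173, 0.1541, 0.1589]
tool_rot: [0.701, -0.096, 0.7, 0.096]
contact_force: [-0.2, 0.7, -0.1]
gripper_width: 1.002
```

>>> play_rows --motion '[[-1, [-0.008, 0.04, 0], -0.14], [-1, [-0.016, 0.075, 0], -0.28], [-1, [-0.022, 0.1, 0], -0.42], [-1, [-0.023, 0.109, 0], -0.56], [-1, [-0.023, 0.109, 0], -0.7]]'

```text
time: 23.4
tool_pos: [0.5943, 0.2632, 0.1587]
tool_rot: [0.692, 0.149, 0.691, -0.149]
contact_force: [-0.4, -0.3, 0.5]
gripper_width: 1.0
```

>>> play_rows --motion '[[-1, [0, 0, 0], -0.1], [-1, [0, 0, 0], -0.16], [-1, [0, 0, 0], -0.16]]'

```text
time: 23.7
tool_pos: [0.5947, 0.2615, 0.1586]
tool_rot: [0.678, 0.203, 0.677, -0.202]
contact_force: [0.2, -0.1, 0.1]
gripper_width: 0.998
```

```bash
python3 - <<'E'
from h import *
p,d,I=grab('wrist','w12.png');W=cloud(d,I);t=tool();print(t)
q=nets.landmark_of('wrist','small_cup1');print([(np.round(k['at'],4),k['score']) for k in q])
print(rim(W,.032,.044,[.591,.2655],.0255,.04))
E
```

```text
(23.75, array([0.5947, 0.2615, 0.1586]), np.float64(-33.2), array([ 0.3 ,  0.16,  1.62, -0.  ,  1.36,  0.88]))
[(array([ 0.5021,  0.403 , -0.0031]), 0.87), (array([ 0.593 ,  0.2641, -0.0035]), 0.81), (array([ 0.3967,  0.2997, -0.0013]), 0.62)]
(array([0.5944, 0.2675]), 1023, 0.0011)
```

View pics/w12.png

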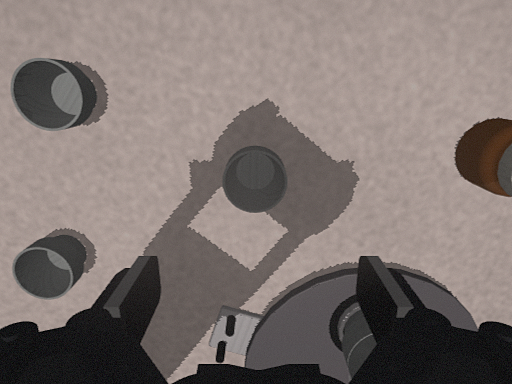

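The small cup is at (255,180) in the wrist view; its fitted centre is (0.5944,0.2675). I'll descend and grip it.

>>> play_rows --motion '[[-1, [0, 0.005, -0.035], 0], [-1, [0, 0.005, -0.08], 0], [-1, [0, 0.005, -0.12], 0], [-1, [0, 0.005, -0.14], 0], [-1, [0, 0.005, -0.142], 0]]'

```text
time: 24.3
tool_pos: [0.5913, 0.2655, 0.0119]
tool_rot: [0.675, 0.201, 0.68, -0.204]
contact_force: [0.8, -0.0, 0.2]
gripper_width: 0.999
```

>>> play_rows --motion '[[-1, [0, 0, 0], 0], [1, [0, 0, 0], 0], [1, [0, 0, 0], 0], [1, [0, 0, 0], 0], [1, [0, 0, 0], 0]]'

```text
time: 24.8
tool_pos: [0.5962, 0.2672, 0.0191]
tool_rot: [0.679, 0.204, 0.676, -0.202]
contact_force: [0.3, 0.1, 5.9]
gripper_width: 0.58
```

>>> play_rows --motion '[[1, [0, 0, 0.045], 0], [1, [0, 0, 0.09], 0], [1, [-0.005, -0.025, 0.12], 0], [1, [-0.014, -0.067, 0.13], 0], [1, [-0.023, -0.11, 0.13], 0]]'

```text
time: 25.3
tool_pos: [0.5727, 0.1562, 0.1502]
tool_rot: [0.68, 0.203, 0.676, -0.201]
contact_force: [-0.4, -0.6, -1.3]
gripper_width: 0.581
```

>>> play_rows --motion '[[1, [-0.009, -0.045, 0], 0], [1, [-0.018, -0.09, 0], 0], [1, [-0.027, -0.13, 0], 0], [1, [-0.034, -0.165, 0], 0], [1, [-0.038, -0.182, 0], 0]]'

```text
time: 25.8
tool_pos: [0.5324, -0.0279, 0.1466]
tool_rot: [0.677, 0.203, 0.677, -0.204]
contact_force: [1.1, 0.2, -1.1]
gripper_width: 0.584
```

>>> play_rows --motion '[[1, [-0.001, -0.005, 0], 0], [1, [-0.001, -0.005, 0], 0], [1, [-0.001, -0.005, 0], 0]]'

```text
time: 26.1
tool_pos: [0.5324, -0.0296, 0.1464]
tool_rot: [0.678, 0.203, 0.678, -0.202]
contact_force: [-0.2, -0.0, -0.6]
gripper_width: 0.583
```

```bash
python3 - <<'E'
from h import *
p,d,I=grab('wrist','w13.png');W=cloud(d,I);t=tool();print(t,state()['gripper_width'])
print('seat',rim(W,.027,.033,[.532,-.031],.0245,.035))
z=np.nanpercentile(W[200:340,200:320,2],[90,98,99.5]);print(z)
print('held',rim(W,z[1]-.004,z[1]+.003,t[1][:2],.025,.035))
ps=[]
for g in([.6577,-.0353],[.4793,.083]):
    m=(W[...,2]>.069)&(W[...,2]<.08)&(np.hypot(W[...,0]-g[0],W[...,1]-g[1])<.02);ps.append(W[m].mean(0)[:2]);print('post',W[m].mean(0).round(4),m.sum())
c=(ps[0]+ps[1])/2;v=ps[0]-ps[1];v/=np.hypot(*v);print(c,c+.065*np.array([v[1],-v[0]]))
E
```

```text
(26.15, array([ 0.5324, -0.0294,  0.1463]), np.float64(-33.2), array([-0.2 , -0.1 ,  1.91,  0.  ,  1.33,  0.38])) 0.5824824701116297
seat (array([ 0.5328, -0.0302]), 853, 0.001)
[0.16707646 0.16831811 0.16892998]
held (array([ 0.5314, -0.0297]), 3370, 0.0007)
post [ 0.6577 -0.0352  0.0723] 535
post [0.4792 0.0827 0.0722] 539
[0.56845015 0.02376928] [ 0.53263996 -0.03047674]
```

View pics/w13.png

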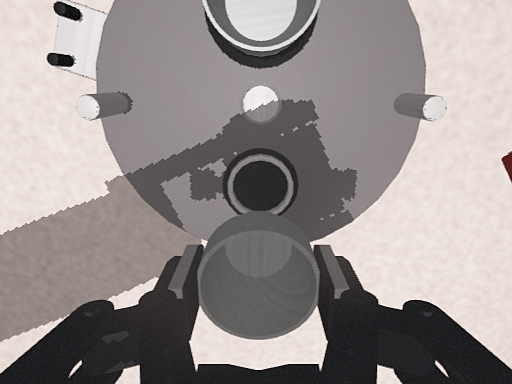

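Held cup and seat are aligned within about 1.5 mm. I'll lower it.

>>> play_rows --motion '[[1, [0.001, -0.001, -0.03], 0], [1, [0.001, -0.001, -0.06], 0], [1, [0.001, -0.001, -0.085], 0], [1, [0.001, -0.001, -0.094], 0], [1, [0.001, -0.001, -0.094], 0]]'

```text
time: 26.65
tool_pos: [0.5322, -0.0304, 0.0508]
tool_rot: [0.676, 0.202, 0.679, -0.202]
contact_force: [0.5, -0.4, -0.2]
gripper_width: 0.579
```

>>> play_rows --motion '[[1, [0, 0, -0.005], 0], [1, [0, 0, -0.009], 0], [1, [0, 0, -0.012], 0], [1, [0, 0, -0.012], 0]]'

```text
time: 27.05
tool_pos: [0.534, -0.0316, 0.0412]
tool_rot: [0.678, 0.203, 0.677, -0.203]
contact_force: [0.3, 0.3, 1.0]
gripper_width: 0.579
```

```bash
python3 - <<'E'
from h import *
p,d,I=grab('wrist');W=cloud(d,I);t=tool();print(t,state()['contact_force'])
print(np.nanpercentile(W[200:340,200:320,2],[90,98,99.5]))
E
```

```text
(27.1, array([ 0.534 , -0.0316,  0.0411]), np.float64(-33.3), array([-0.2 ,  0.04,  1.97,  0.  ,  1.13,  0.38])) [0.71642935 0.81081935 1.10959463]
[0.06184461 0.06307399 0.06366255]
```

>>> play_rows --motion '[[-0.9, [0, 0, 0], 0], [-0.9, [0, 0, 0], 0], [-0.9, [0, 0, 0], 0], [-1, [0, 0, 0.035], 0], [-1, [0, 0, 0.08], 0]]'

```text
time: 27.6
tool_pos: [0.5307, -0.031, 0.1181]
tool_rot: [0.675, 0.202, 0.68, -0.203]
contact_force: [1.1, -0.1, 0.3]
gripper_width: 1.001
```

>>> play_rows --motion '[[-1, [0, 0, 0.04], 0], [-1, [0, 0, 0.04], 0]]'

```text
time: 27.8
tool_pos: [0.5374, -0.0323, 0.1681]
tool_rot: [0.682, 0.203, 0.673, -0.202]
contact_force: [1.5, 0.3, -0.0]
gripper_width: 1.001
```

```bash
python3 - <<'E'
from h import *
p,d,I=grab('wrist','w14.png');W=cloud(d,I);t=tool();print(t)
print('placed',rim(W,.056,.066,[.533,-.031],.025,.035))
p,d,I=grab('top')
q=nets.landmark_of('top','small_cup1');print([(np.round(k['at'],4),k['score']) for k in q])
E
```

```text
(27.85, array([ 0.5357, -0.0319,  0.1646]), np.float64(-33.3), array([-0.2 , -0.11,  1.89,  0.  ,  1.36,  0.38]))
placed (array([ 0.5328, -0.0316]), 996, 0.0007)
[(array([ 0.504 ,  0.4055, -0.0033]), 0.76), (array([ 0.3932,  0.2994, -0.0014]), 0.66)]
```

View pics/w14.png

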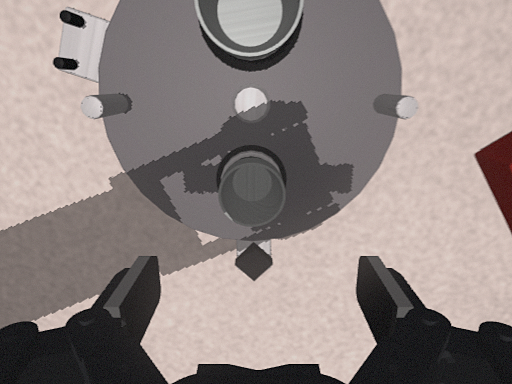

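The first small cup is seated at (252,185). Next is the cup at top (146,252), near (0.394,0.2995).

>>> play_rows --motion '[[-1, [-0.009, 0.021, 0], 0], [-1, [-0.026, 0.062, 0], 0], [-1, [-0.044, 0.105, 0], 0], [-1, [-0.062, 0.148, 0], 0], [-1, [-0.08, 0.191, 0], 0]]'

```text
time: 28.45
tool_pos: [0.4509, 0.1607, 0.1578]
tool_rot: [0.676, 0.202, 0.679, -0.203]
contact_force: [0.6, 0.0, 0.0]
gripper_width: 1.001
```

>>> play_rows --motion '[[-1, [-0.018, 0.043, 0], 0], [-1, [-0.036, 0.086, 0], 0], [-1, [-0.052, 0.122, 0], 0], [-1, [-0.059, 0.139, 0], 0], [-1, [-0.059, 0.139, 0], 0]]'

```text
time: 28.95
tool_pos: [0.3919, 0.2997, 0.1578]
tool_rot: [0.677, 0.2, 0.679, -0.202]
contact_force: [0.2, -0.1, 0.5]
gripper_width: 0.995
```

```bash
python3 - <<'E'
from h import *
p,d,I=grab('wrist');p,d,I=grab('wrist','w15.png');W=cloud(d,I);t=tool();print(t)
q=nets.landmark_of('wrist','small_cup1');print([(np.round(k['at'],4),k['score']) for k in q])
print(rim(W,.032,.044,[.394,.2995],.0255,.04))
E
```

```text
(29.05, array([0.3933, 0.298 , 0.1584]), np.float64(-33.2), array([ 0.5 , -0.21,  1.99, -0.  ,  1.37,  1.08]))
[(array([ 0.3967,  0.3005, -0.0005]), 0.68)]
(array([0.3941, 0.2999]), 1016, 0.0011)
```

View pics/w15.png

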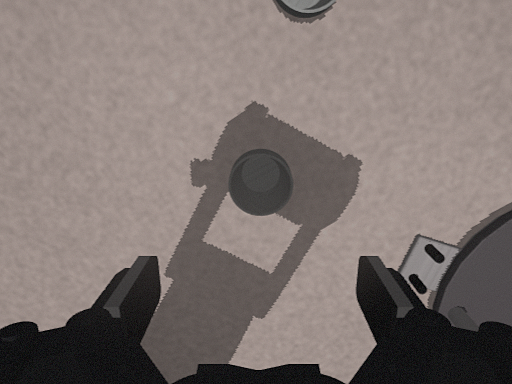

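>>> play_rows --motion '[[-1, [0.001, 0.001, -0.035], 0], [-1, [0.001, 0.001, -0.08], 0], [-1, [0.001, 0.001, -0.12], 0], [-1, [0.001, 0.001, -0.138], 0], [-1, [0.001, 0.001, -0.14], 0]]'

```text
time: 29.6
tool_pos: [0.3929, 0.2968, 0.0165]
tool_rot: [0.675, 0.201, 0.679, -0.205]
contact_force: [0.2, -0.3, -0.4]
gripper_width: 1.002
```

>>> play_rows --motion '[[-1, [0, 0, 0], 0], [1, [0, 0, 0], 0], [1, [0, 0, 0], 0], [1, [0, 0, 0], 0], [1, [0, 0, 0], 0]]'

```text
time: 30.1
tool_pos: [0.397, 0.3005, 0.0227]
tool_rot: [0.679, 0.204, 0.676, -0.201]
contact_force: [-0.3, -0.3, 6.2]
gripper_width: 0.58
```

>>> play_rows --motion '[[1, [0, 0, 0.04], 0], [1, [0, 0, 0.085], 0], [1, [0.009, -0.022, 0.12], 0], [1, [0.025, -0.06, 0.13], 0], [1, [0.042, -0.102, 0.13], 0]]'

```text
time: 30.6
tool_pos: [0.4392, 0.1977, 0.1543]
tool_rot: [0.68, 0.203, 0.676, -0.2]
contact_force: [0.7, 0.1, -1.7]
gripper_width: 0.578
```

>>> play_rows --motion '[[1, [0.017, -0.042, 0], 0], [1, [0.035, -0.085, 0], 0], [1, [0.053, -0.128, 0], 0], [1, [0.071, -0.171, 0], 0], [1, [0.085, -0.205, 0], 0]]'

```text
time: 31.1
tool_pos: [0.5229, -0.0098, 0.1509]
tool_rot: [0.678, 0.203, 0.677, -0.203]
contact_force: [1.0, -0.5, -0.5]
gripper_width: 0.58
```

>>> play_rows --motion '[[1, [0.009, -0.02, 0], 0], [1, [0.01, -0.024, 0], 0], [1, [0.01, -0.024, 0], 0], [1, [0.01, -0.024, 0], 0]]'

```text
time: 31.5
tool_pos: [0.5318, -0.0305, 0.1503]
tool_rot: [0.677, 0.202, 0.678, -0.202]
contact_force: [-0.3, 0.3, -1.1]
gripper_width: 0.58
```

```bash
cat >> h.py <<'E'
def chk(fn,zl):
    p,d,I=grab('wrist',fn);W=cloud(d,I);t=tool();print(t,state()['gripper_width'])
    print('lower',rim(W,zl-.006,zl+.003,[.533,-.031],.025,.035))
    z=np.nanpercentile(W[200:340,200:320,2],[90,98,99.5]);print(z)
    print('held',rim(W,z[1]-.004,z[1]+.003,t[1][:2],.025,.035))
E
python3 -c "
from h import *
chk('w16.png',.063)"
```

```text
(31.55, array([ 0.5318, -0.0303,  0.1503]), np.float64(-33.2), array([-0.2 , -0.1 ,  1.91,  0.  ,  1.34,  0.38])) 0.5795693289407484
lower (array([ 0.5325, -0.0319]), 672, 0.0006)
[0.16742659 0.16873797 0.17222092]
held (array([ 0.5302, -0.0316]), 3127, 0.0007)
```

View pics/w16.png

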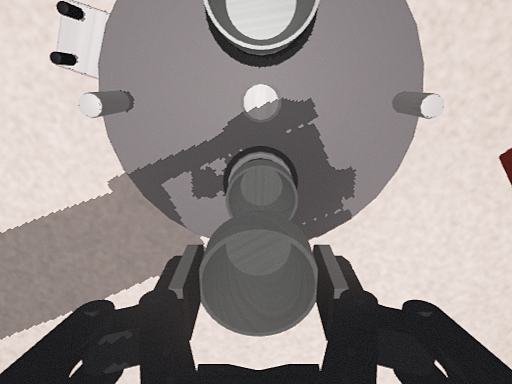

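>>> play_rows --motion '[[1, [0.002, 0, -0.03], 0], [1, [0.002, 0, -0.055], 0], [1, [0.002, 0, -0.073], 0], [1, [0.002, 0, -0.077], 0], [1, [0.002, 0, -0.077], 0]]'

```text
time: 32.05
tool_pos: [0.5336, -0.0305, 0.0729]
tool_rot: [0.677, 0.202, 0.678, -0.202]
contact_force: [-0.6, 1.0, -0.1]
gripper_width: 0.578
```

>>> play_rows --motion '[[1, [0, 0, -0.004], 0], [1, [0, 0, -0.007], 0], [1, [0, 0, -0.009], 0], [1, [0, 0, -0.009], 0]]'

```text
time: 32.45
tool_pos: [0.5346, -0.0315, 0.0648]
tool_rot: [0.678, 0.203, 0.677, -0.203]
contact_force: [-0.2, 0.4, -0.2]
gripper_width: 0.575
```

```bash
python3 -c "
from h import *
print(state()['contact_force'])
chk('w17.png',.063)"
```

```text
[-0.16279014  0.39163763 -0.19417059]
(32.5, array([ 0.5345, -0.0315,  0.0647]), np.float64(-33.3), array([-0.2 ,  0.01,  1.96,  0.  ,  1.18,  0.38])) 0.5807984198406617
lower (array([ 0.5348, -0.03  ]), 2329, 0.0018)
[0.08191151 0.08325626 0.08690355]
held (array([ 0.533 , -0.0326]), 3118, 0.0007)
```

>>> play_rows --motion '[[-0.9, [0, 0, -0.001], 0], [-0.9, [0, 0, -0.001], 0], [-0.9, [0, 0, -0.001], 0], [-1, [0, 0, 0.03], 0], [-1, [0, 0, 0.07], 0]]'

```text
time: 33.0
tool_pos: [0.5321, -0.0311, 0.1324]
tool_rot: [0.675, 0.202, 0.68, -0.203]
contact_force: [0.7, -0.8, -0.6]
gripper_width: 1.002
```

>>> play_rows --motion '[[-1, [0, 0, 0.03], 0], [-1, [0, 0, 0.03], 0]]'

```text
time: 33.2
tool_pos: [0.5376, -0.0321, 0.1705]
tool_rot: [0.681, 0.203, 0.674, -0.202]
contact_force: [0.3, -0.3, -0.2]
gripper_width: 1.001
```

```bash
python3 - <<'E'
from h import *
p,d,I=grab('wrist','w18.png');W=cloud(d,I);t=tool();print(t)
print('placed',rim(W,.077,.086,[.533,-.031],.025,.035))
p,d,I=grab('top')
q=nets.landmark_of('top','small_cup1');print([(np.round(k['at'],4),k['score']) for k in q])
E
```

```text
(33.25, array([ 0.5361, -0.0318,  0.1676]), np.float64(-33.3), array([-0.2 , -0.11,  1.88, -0.  ,  1.37,  0.38]))
placed (array([ 0.5328, -0.0326]), 1066, 0.0007)
[(array([ 0.5062,  0.4044, -0.004 ]), 0.62)]
```

View pics/w18.png

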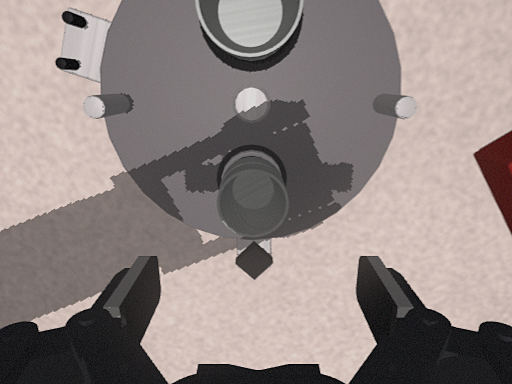

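Two small cups are nested at (252,190). Now the third, near (0.505,0.405).

>>> play_rows --motion '[[-1, [-0.002, 0.025, 0], 0], [-1, [-0.005, 0.072, 0], 0], [-1, [-0.008, 0.12, 0], 0], [-1, [-0.011, 0.168, 0], 0], [-1, [-0.015, 0.216, 0], 0]]'

```text
time: 33.85
tool_pos: [0.5176, 0.186, 0.1619]
tool_rot: [0.676, 0.202, 0.679, -0.203]
contact_force: [0.7, -0.4, -0.3]
gripper_width: 1.0
```

>>> play_rows --motion '[[-1, [-0.003, 0.048, 0], 0], [-1, [-0.006, 0.095, 0], 0], [-1, [-0.01, 0.14, 0], 0], [-1, [-0.013, 0.18, 0], 0], [-1, [-0.014, 0.21, 0], 0]]'

```text
time: 34.35
tool_pos: [0.5033, 0.3964, 0.1614]
tool_rot: [0.677, 0.201, 0.679, -0.203]
contact_force: [0.7, -0.1, -0.2]
gripper_width: 1.006
```

>>> play_rows --motion '[[-1, [0, 0.01, 0], 0], [-1, [0, 0.01, 0], 0], [-1, [0, 0.01, 0], 0]]'

```text
time: 34.65
tool_pos: [0.5049, 0.4033, 0.163]
tool_rot: [0.677, 0.202, 0.678, -0.204]
contact_force: [0.1, -0.3, -0.8]
gripper_width: 1.003
```

```bash
python3 - <<'E'
from h import *
p,d,I=grab('wrist','w19.png');W=cloud(d,I);t=tool();print(t)
q=nets.landmark_of('wrist','small_cup1');print([(np.round(k['at'],4),k['score']) for k in q])
print(rim(W,.032,.044,[.505,.405],.0255,.04))
E
```

```text
(34.7, array([0.5052, 0.4031, 0.1634]), np.float64(-33.4), array([ 0.56,  0.15,  1.62, -0.  ,  1.37,  1.14]))
[(array([ 0.5013,  0.4011, -0.0026]), 0.73)]
(array([0.503 , 0.4073]), 976, 0.0011)
```

View pics/w19.png

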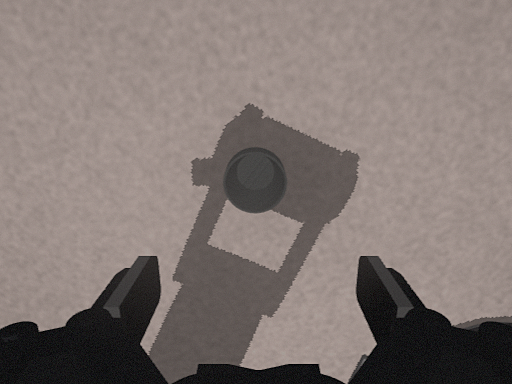

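>>> play_rows --motion '[[-1, [-0.002, 0.004, -0.035], 0], [-1, [-0.002, 0.004, -0.08], 0], [-1, [-0.002, 0.004, -0.125], 0], [-1, [-0.002, 0.004, -0.145], 0], [-1, [-0.002, 0.004, -0.147], 0]]'

```text
time: 35.25
tool_pos: [0.5007, 0.4055, 0.0129]
tool_rot: [0.675, 0.201, 0.679, -0.205]
contact_force: [0.0, -0.3, -0.1]
gripper_width: 0.999
```

>>> play_rows --motion '[[-1, [0, 0, 0], 0], [1, [0, 0, 0], 0], [1, [0, 0, 0], 0], [1, [0, 0, 0], 0], [1, [0, 0, 0], 0]]'

```text
time: 35.75
tool_pos: [0.5049, 0.4097, 0.0202]
tool_rot: [0.679, 0.204, 0.676, -0.201]
contact_force: [-0.6, -0.1, 6.1]
gripper_width: 0.585
```

>>> play_rows --motion '[[1, [0, 0, 0.04], 0], [1, [0, 0, 0.085], 0], [1, [0.002, -0.025, 0.12], 0], [1, [0.005, -0.07, 0.135], 0], [1, [0.008, -0.118, 0.135], 0]]'

```text
time: 36.25
tool_pos: [0.5133, 0.2909, 0.1572]
tool_rot: [0.68, 0.204, 0.675, -0.2]
contact_force: [0.3, -0.2, -0.1]
gripper_width: 0.584
```

>>> play_rows --motion '[[1, [0.003, -0.048, 0], 0], [1, [0.006, -0.096, 0], 0], [1, [0.01, -0.144, 0], 0], [1, [0.013, -0.192, 0], 0], [1, [0.016, -0.238, 0], 0]]'

```text
time: 36.75
tool_pos: [0.527, 0.0507, 0.1528]
tool_rot: [0.678, 0.203, 0.677, -0.203]
contact_force: [1.2, 0.4, -0.9]
gripper_width: 0.588
```

>>> play_rows --motion '[[1, [0.003, -0.045, 0], 0], [1, [0.005, -0.075, 0], 0], [1, [0.006, -0.084, 0], 0], [1, [0.006, -0.084, 0], 0], [1, [0.006, -0.084, 0], 0]]'

```text
time: 37.25
tool_pos: [0.5331, -0.0306, 0.1523]
tool_rot: [0.677, 0.203, 0.678, -0.202]
contact_force: [0.0, 0.8, 0.0]
gripper_width: 0.584
```

```bash
python3 -c "
from h import *
chk('w20.png',.083)"
```

```text
(37.3, array([ 0.5331, -0.0302,  0.1523]), np.float64(-33.2), array([-0.2 , -0.1 ,  1.9 ,  0.  ,  1.34,  0.38])) 0.5778989399416458
lower (array([ 0.5301, -0.031 ]), 718, 0.0006)
[0.17193049 0.1732983  0.1739905 ]
held (array([ 0.531 , -0.0324]), 3286, 0.0007)
```

View pics/w20.png

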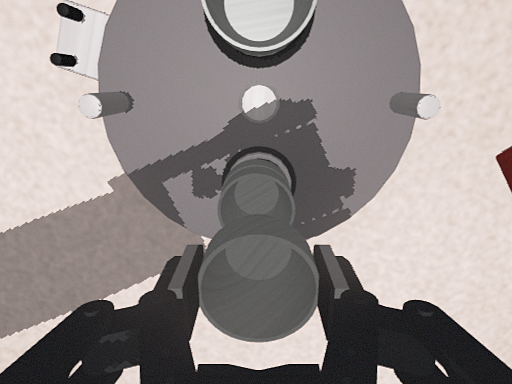

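>>> play_rows --motion '[[1, [0, 0, -0.025], 0], [1, [0, 0, -0.045], 0], [1, [0, 0, -0.058], 0], [1, [0, 0, -0.062], 0], [1, [0, 0, -0.062], 0]]'

```text
time: 37.8
tool_pos: [0.533, -0.0307, 0.0899]
tool_rot: [0.677, 0.202, 0.678, -0.202]
contact_force: [-0.2, -1.0, -0.6]
gripper_width: 0.581
```

>>> play_rows --motion '[[1, [0, 0, -0.004], 0], [1, [0, 0, -0.007], 0], [1, [0, 0, -0.009], 0], [1, [0, 0, -0.009], 0]]'

```text
time: 38.2
tool_pos: [0.5339, -0.0314, 0.0822]
tool_rot: [0.678, 0.203, 0.677, -0.202]
contact_force: [-0.7, 1.3, 1.9]
gripper_width: 0.585
```

```bash
python3 -c "
from h import *
print(state()['contact_force'])
chk('w21.png',.083)"
```

```text
[-0.7470062   1.27486833  1.88898714]
(38.25, array([ 0.5339, -0.0314,  0.0821]), np.float64(-33.3), array([-0.2 , -0.02,  1.95,  0.  ,  1.21,  0.38])) 0.5808721314551659
lower (array([ 0.5336, -0.0306]), 2509, 0.0016)
[0.10177473 0.10309192 0.10384867]
held (array([ 0.5318, -0.0333]), 3299, 0.0007)
```

Its rim is at 0.103, as expected for three nested cups. I'll release and lift.

>>> play_rows --motion '[[-0.9, [0, 0, 0], 0], [-0.9, [0, 0, 0], 0], [-0.9, [0, 0, 0], 0], [-1, [0, 0, 0.03], 0], [-1, [0, 0, 0.06], 0]]'

```text
time: 38.75
tool_pos: [0.532, -0.0313, 0.1405]
tool_rot: [0.676, 0.202, 0.679, -0.203]
contact_force: [0.9, -0.9, 0.8]
gripper_width: 1.0
```

>>> play_rows --motion '[[-1, [0, 0, 0.03], 0], [-1, [0, 0, 0.03], 0]]'

```text
time: 38.95
tool_pos: [0.5362, -0.0321, 0.1768]
tool_rot: [0.681, 0.203, 0.674, -0.202]
contact_force: [0.7, -0.2, 0.1]
gripper_width: 1.002
```

```bash
python3 - <<'E'
from h import *
p,d,I=grab('wrist','w22.png');W=cloud(d,I);t=tool();print(t)
print('placed',rim(W,.096,.107,[.533,-.031],.025,.035))
print('large',rim(W,.083,.092,[.605,.078],.031))
p,d,I=grab('top')
for n in ['small_cup1','large_cup1']:
  q=nets.landmark_of('top',n);print([(np.round(k['at'],4),k['score']) for k in q])
p,d,I=grab('scene','s22.png')
E
```

```text
(39.0, array([ 0.5349, -0.0318,  0.1742]), np.float64(-33.3), array([-0.2 , -0.12,  1.88, -0.  ,  1.38,  0.38]))
placed (array([ 0.5315, -0.0328]), 1282, 0.0007)
large (array([0.6029, 0.0772]), 807, 0.0007)
[(array([ 7.585e-01, -1.914e-01, -4.000e-04]), 0.46)]
[(array([ 0.429 , -0.4349, -0.0032]), 0.96), (array([0.5997, 0.0738, 0.0414]), 0.7)]
```

View pics/w22.png

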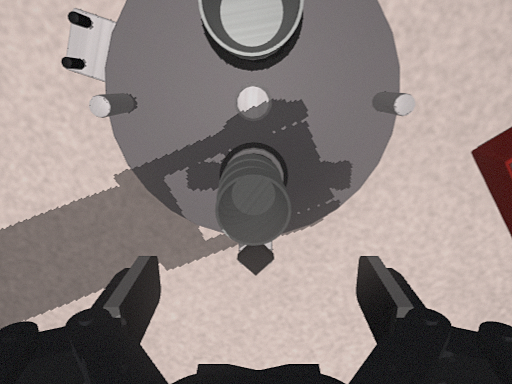

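View pics/s22.png

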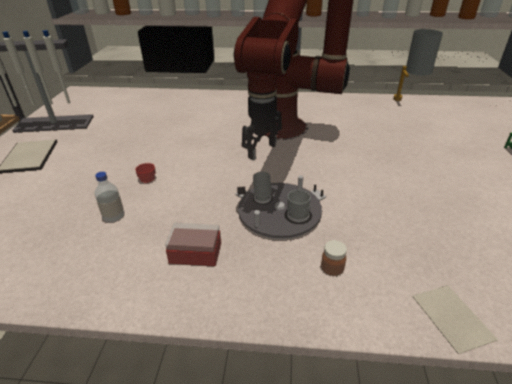

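All three small cups are nested at the pointer (wrist view (253,200)) and no loose cups remain. The last turn is +71°, so the large stack goes to the gate, using the near post.

>>> play_rows --motion '[[-0.3, [-0.013, 0.028, 0], -0.14], [-0.3, [-0.026, 0.056, 0], -0.28], [-0.3, [-0.039, 0.084, 0], -0.42], [-0.3, [-0.053, 0.113, 0], -0.56], [-0.3, [-0.053, 0.113, 0], -0.7]]'

```text
time: 39.7
tool_pos: [0.4778, 0.084, 0.1694]
tool_rot: [0.565, 0.423, 0.568, -0.424]
contact_force: [-0.0, -0.1, 0.0]
gripper_width: 0.65
```

>>> play_rows --motion '[[-0.3, [0, 0, 0], -0.14], [-0.3, [0, 0, 0], -0.28], [-0.3, [0, 0, 0], -0.42], [-0.3, [0, 0, 0], -0.56], [-0.3, [0, 0, 0], -0.7]]'

```text
time: 40.2
tool_pos: [0.4793, 0.0815, 0.1696]
tool_rot: [-0.385, -0.592, -0.387, 0.593]
contact_force: [-0.3, 0.6, -0.1]
gripper_width: 0.647
```

>>> play_rows --motion '[[-0.3, [0, 0, 0], -0.1], [-0.3, [0, 0, 0], -0.17], [-0.3, [0, 0, 0], -0.17], [-0.3, [0, 0, 0], -0.17]]'

```text
time: 40.6
tool_pos: [0.4796, 0.0815, 0.1702]
tool_rot: [-0.336, -0.621, -0.337, 0.623]
contact_force: [-0.3, -0.3, 0.1]
gripper_width: 0.646
```

```bash
python3 - <<'E'
from h import *
p,d,I=grab('wrist','w23.png');W=cloud(d,I);print(tool())
m=(W[...,2]>.069)&(W[...,2]<.08)&(np.hypot(W[...,0]-.48,W[...,1]-.083)<.02);print('post',W[m].mean(0).round(4),m.sum())
E
```

```text
(40.65, array([0.4798, 0.0816, 0.1705]), np.float64(-123.2), array([ 0.02, -0.24,  1.99, -0.  ,  1.39,  2.17]))
post [0.4789 0.0824 0.0723] 335
```

View pics/w23.png

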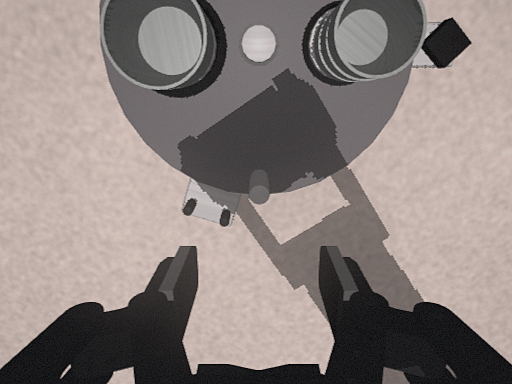

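>>> play_rows --motion '[[0, [0.001, 0, -0.04], 0], [0, [0.001, 0, -0.085], 0], [0, [0.001, 0, -0.118], 0], [0, [0.001, 0, -0.121], 0], [1, [0.001, 0, -0.121], 0]]'

```text
time: 41.15
tool_pos: [0.4807, 0.0816, 0.0499]
tool_rot: [-0.336, -0.621, -0.336, 0.623]
contact_force: [-0.1, 0.9, 0.1]
gripper_width: 0.346
```

>>> play_rows --motion '[[1, [0, 0, 0], 0], [1, [0, 0, 0], 0], [1, [0, 0, 0], 0]]'

```text
time: 41.45
tool_pos: [0.4826, 0.0817, 0.0524]
tool_rot: [0.337, 0.623, 0.336, -0.621]
contact_force: [-1.4, 1.4, 3.9]
gripper_width: 0.159
```

```bash
python3 - <<'E'
from h import *
print(tool(),state()['contact_force'])
c=np.array([.571,.0225]);p=state()['tool_pos'][:2];v=p-c;r=np.hypot(*v);a=np.arctan2(v[1],v[0]);print(p,r,np.degrees(a))
f=lambda b:c+r*np.array([np.cos(b),np.sin(b)])
T=np.radians(71.1)
tot=0;n=0
while tot<T-1e-6:
    base=tot;rows=[]
    for k in range(5):
        s=.06 if n==0 else (.12 if T-tot>.2 else .06); n+=1
        tot=min(T,tot+s); rows.append([1,(f(a+tot)-f(a+base)).round(3).tolist()+[0],round(tot-base,3)])
    print(rows)
E
```

```text
(41.45, array([0.4826, 0.0817, 0.0524]), np.float64(-123.2), array([ 0.02, -0.09,  2.07,  0.  ,  1.16,  2.17])) [-1.39667571  1.36408315  3.87263794]
[0.48263242 0.08168612] 0.10635706838666424 146.18693459272086
[[1, [-0.003, -0.005, 0], 0.06], [1, [-0.009, -0.017, 0], 0.18], [1, [-0.014, -0.029, 0], 0.3], [1, [-0.016, -0.041, 0], 0.42], [1, [-0.018, -0.054, 0], 0.54]]
[[1, [0.0, -0.013, 0], 0.12], [1, [0.002, -0.025, 0], 0.24], [1, [0.005, -0.038, 0], 0.36], [1, [0.01, -0.05, 0], 0.48], [1, [0.016, -0.061, 0], 0.6]]
[[1, [0.003, -0.005, 0], 0.06], [1, [0.006, -0.009, 0], np.float64(0.101)], [1, [0.006, -0.009, 0], np.float64(0.101)], [1, [0.006, -0.009, 0], np.float64(0.101)], [1, [0.006, -0.009, 0], np.float64(0.101)]]
```

>>> play_rows --motion '[[1, [-0.003, -0.005, 0], 0.06], [1, [-0.009, -0.017, 0], 0.18], [1, [-0.014, -0.029, 0], 0.3], [1, [-0.016, -0.041, 0], 0.42], [1, [-0.018, -0.054, 0], 0.54]]'

```text
time: 41.95
tool_pos: [0.4645, 0.0276, 0.0525]
tool_rot: [0.492, 0.51, 0.491, -0.508]
contact_force: [1.8, 3.1, 0.8]
gripper_width: 0.161
```

>>> play_rows --motion '[[1, [0, -0.013, 0], 0.12], [1, [0.002, -0.025, 0], 0.24], [1, [0.005, -0.038, 0], 0.36], [1, [0.01, -0.05, 0], 0.48], [1, [0.016, -0.061, 0], 0.6]]'

```text
time: 42.45
tool_pos: [0.4807, -0.0335, 0.0524]
tool_rot: [0.62, 0.342, 0.619, -0.34]
contact_force: [1.8, 4.3, 3.3]
gripper_width: 0.161
```

>>> play_rows --motion '[[1, [0.003, -0.005, 0], 0.06], [1, [0.006, -0.009, 0], 0.101], [1, [0.006, -0.009, 0], 0.101], [1, [0.006, -0.009, 0], 0.101], [1, [0.006, -0.009, 0], 0.101]]'

```text
time: 42.95
tool_pos: [0.4871, -0.0424, 0.0524]
tool_rot: [0.637, 0.312, 0.634, -0.31]
contact_force: [0.8, 2.4, 6.2]
gripper_width: 0.159
```

>>> play_rows --motion '[[-0.3, [0, 0, 0], 0], [-0.3, [0, 0, 0], 0], [-0.3, [0, 0, 0], 0], [-0.3, [0, 0, 0.03], 0], [-0.3, [0, 0, 0.07], 0]]'

```text
time: 43.45
tool_pos: [0.4826, -0.042, 0.118]
tool_rot: [0.633, 0.31, 0.637, -0.312]
contact_force: [1.2, -0.0, 0.9]
gripper_width: 0.648
```

>>> play_rows --motion '[[-0.3, [-0.02, 0, 0.05], 0], [-0.3, [-0.05, 0, 0.08], 0], [-0.3, [-0.05, 0, 0.08], 0], [-0.3, [-0.05, 0, 0.08], 0]]'

```text
time: 43.85
tool_pos: [0.4354, -0.0426, 0.2014]
tool_rot: [0.636, 0.311, 0.634, -0.311]
contact_force: [0.3, 0.3, -0.3]
gripper_width: 0.649
```

```bash
python3 - <<'E'
from h import *
print(tool())
p,d,I=grab('top','t24.png');W=cloud(d,I)
for t in['post1','large_seat','small_seat','large_cup1','small_cup1','carousel_base','reagent_bottle','sample_jar','tip_box']:print(t,[(np.round(q['at'],3).tolist(),round(q['score'],2)) for q in nets.landmark_of('top',t)])
p,d,I=grab('wrist','w24.png');W=cloud(d,I)
m=(W[...,2]>.069)&(W[...,2]<.08)&(np.hypot(W[...,0]-.485,W[...,1]+.043)<.03);print('post',W[m].mean(0).round(4),m.sum())
print('large',rim(W,.083,.092,[.53,.074],.031,.06)); print('small',rim(W,.096,.107,[.61,-.028],.025,.05))
grab('scene','s24.png')
E
```

```text
(43.85, array([ 0.4354, -0.0426,  0.2014]), np.float64(-52.2), array([-0.27, -0.41,  2.07, -0.  ,  1.48,  0.64]))
post1 [([0.482, -0.046, 0.076], 0.87), ([0.659, 0.091, 0.071], 0.73)]
large_seat [([0.531, 0.072, 0.019], 0.89)]
small_seat [([0.609, -0.03, 0.023], 0.73)]
large_cup1 [([0.43, -0.435, -0.004], 0.83), ([0.528, 0.071, 0.041], 0.63)]
small_cup1 [([0.612, -0.031, 0.056], 0.64)]
carousel_base [([0.57, 0.025, -0.004], 0.87), ([0.775, 0.162, 0.0], 0.49), ([0.482, -0.046, 0.077], 0.3), ([0.53, 0.077, 0.021], 0.17)]
reagent_bottle [([0.626, -0.474, 0.005], 0.56)]
sample_jar []
tip_box [([0.755, -0.191, 0.001], 0.98)]
post [ 0.4839 -0.043   0.0724] 303
large (array([0.529 , 0.0727]), 491, 0.0006)
small (array([ 0.6093, -0.0294]), 411, 0.0006)
```

View pics/w24.png

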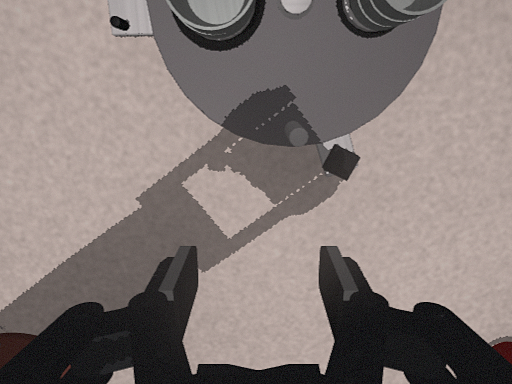

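View pics/t24.png

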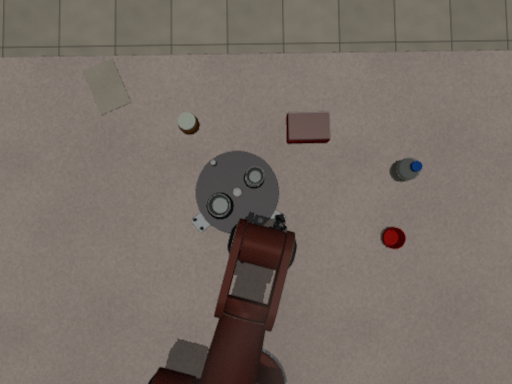

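View pics/s24.png

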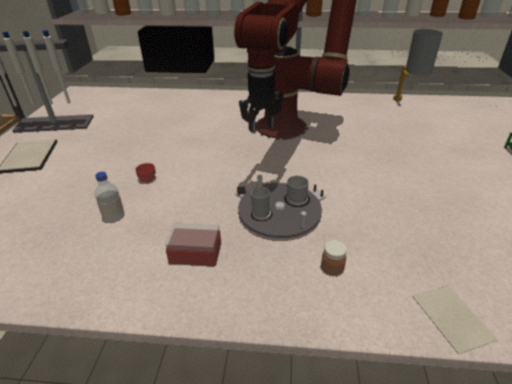

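The large stack is at the gate: seat direction about 129°, gate about 128.5°, and top view (219,205) in line with the pins at (201,222). Both stacks stand and the gripper is clear, so I'll hand in.

```bash
python3 -c "
from h import *
print(workorder.job_done(), state()['time'])"
```

```text
the job is handed in; nothing more can be done
the job is handed in; nothing more can be done
```

The job is handed in at about 44 s of the 210 s allowed; it reports no verdict, so what follows are my own checks.

- **What I did:** I turned the carousel by its posts until the large seat stood at the pointer and nested the two large cups there. I then brought the small seat to the pointer, nested the three small cups there, and turned the large stack to the gate. The red look-alike was left alone.
- **Large stack:** the large seat is at about 129° against about 128.5° for the gate, roughly 1 mm off. The rim heights matched a stack of two. After the last turn the rim fit was about 2 mm from the seat.
- **Small stack:** the rim heights matched a stack of three, and the rim fit was about 1 mm from the seat. Both stacks look upright in the last pictures, and the gripper was clear of everything.
- **Bystanders:** in the last check the bottle and the tip box measured within about 5 mm of where they started. The net missed the jar, but in the picture it stands at its first pixel position.
- **Disagreements:** the wrist camera and the arm differed by 2 to 3 mm on the carousel's centre, so I set each cup by its position relative to the seat or cup below in the same picture.

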